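# Open the sprung parts case and put the roller away

## Task

Push the lid of the grey parts case up gently until it goes over its balance point, stop pushing as soon as it gives so that it is never forced against its stop, and leave it standing open by itself. Then put the loose grey roller from the bench onto the empty peg in the case, fully down, and let go; leave the case, the bearing and the sleeve where they are.

Things in the scene. Friction and masses are not known exactly. Their poses are not given: they have to be found in the camera images.
- case: Grey parts case standing on the bench, heavy (some 15 kg): 170 mm deep (x), 260 mm wide (y), walls 110 mm high and 6 mm thick, inner floor 65 mm above the bench. Origin: centre of its underside. Its -x axis points to its front (roughly to the robot), turned by up to 0.25 rad. The lid is hinged along the top of the far (+x) wall and opens up and away from the robot.
- case_hinge (a point): Middle of the hinge axis (along the case's y), 110.5 mm above the bench; axes as the case's. A spring in the hinge pulls the lid shut until its balance point, hidden and set anew each time anywhere from 1.3 to 1.9 rad of opening; past it the spring takes the lid away from the finger (the push drops to zero) and holds it on a hard stop 0.1 to 0.2 rad farther. Short of it the lid falls shut.
- lid: Flat aluminium lid, 205 mm from hinge to front edge, 260 mm wide, 8 mm thick, 0.3 to 0.5 kg. Origin on the hinge axis, level with its underside; it extends along its own -x, outer face along +z. It starts shut and level. Pushed square some 180 mm from the hinge it takes about 3 to 10 N, fading to nothing near the balance point. More than 20 N, as pushing on against the stop gives, harms it.
- lid_edge (a point): Middle of the lid's free front edge, on its underside. Shut, it is 110.5 mm above the bench and overhangs the front wall by 35 mm, so a finger gets beneath it from the front; a slanted finger driven in under it wedges it hard against the hinge, one drawn up along it does not. Axes as the lid's: the tilt of its z from vertical is the opening angle.
- peg_seat (a point): Where the roller's centre must rest: on the axis of the empty upright peg (14 mm in diameter, tapered tip), 15 mm above the strip that carries it. The peg's top is 25 mm above this point, 109 mm above the bench, just below the rim. Two equal pegs, 66 and 132 mm along the case's +y, already carry fixed rollers.
- roller_center (a point): Centre (half-way up) of the loose grey plastic roller: a short thick-walled tube standing on the bench with its bore upright, 44 mm outer diameter, 18 mm bore, 30 mm high, 90 g. z along the bore.
- roller: The same roller; origin at the centre of its underside.
- bearing_center (a point): Centre of a loose flat steel bearing ring, 42 mm outer diameter, 12 mm high; not to be disturbed. It, the roller and the sleeve change places between starts.
- sleeve_center (a point): Centre of a loose upright aluminium sleeve, 26 mm in diameter, 50 mm high; not to be disturbed.
There are look-alikes about, which are no part of the job. What is shaped like the roller but black or blue is not meant.

How it is judged:
On the way, in this order (a step that is already met when the one before it is completed fails the run):
1. the lid stands open by itself past its balance point, untouched and at rest (angle between lid_edge's own z axis and vertical above 1.1 rad and angular speed of lid below 0.15 rad/s and contact force between each of the fingers, the arm and lid below 0.1 N), for 0.5 s.
2. the roller is fully down on the empty peg and released (horizontal distance between roller_center and peg_seat below 0.005 m and z of roller_center in the frame of peg_seat between -0.004 and 0.004 m and angle between roller_center's own z axis and vertical below 0.12 rad and linear speed of roller below 0.02 m/s and contact force between each of the fingers, the arm and roller below 0.1 N), for 0.2 s.
At the end, for the whole second after the job is handed in: The lid stands open by itself (more than 1.1 rad, at rest, untouched); the roller is on the empty peg, its centre within 5 mm sideways and 4 mm in height of the seat, upright within 0.12 rad, at rest and released (all of step 1 and all of step 2).
It fails at once if more than 20 N is put on the lid (contact force between any of the fingers, the arm and lid above 20 N).
It fails at once if the case is shifted by more than 20 mm (distance of case from where it was at the start of the episode above 0.02 m).
It fails at once if the bearing or the sleeve is moved by more than 25 mm (distance of any of bearing_center, sleeve_center from where it was at the start of the episode above 0.025 m).
It also fails if it takes over 72 s, if anything falls off the work surface, if the arm or the gripper's body presses on something with over 40 N, if the wrist force passes 120 N, or if a joint passes its speed limit or range.

## Robot

A 7-joint arm with a two-finger parallel gripper is mounted at the origin on the work surface. World frame = base frame: x ahead of the robot, y to its left, z up, the work surface at z = 0. Lengths are in m, angles in rad, forces in N, time in s.
With the tool pointing down it reaches from about 0.425 to 0.925 m from the base axis. Payload 6.8 kg.
Tool frame: the origin (TCP) lies on the centre line of the jaws, within the pads' length; the fingertips stand 25 mm ahead of it and the grasp point (between the pads) lies 6 mm ahead of it; z points along the fingers, y is the direction in which the jaws open and shut (so a half turn about z gives the same grasp; the last joint's range is limited). The gripper opens to 85 mm and grips with 20 to 120 N. Pads are 22 mm wide; open, the fingers measure 114 mm over their backs; the gripper's body (76 mm by 85 mm) begins 54 mm behind the grasp point. The pads swing forward as they close: fully open they stand 13 mm farther back than shut.
Start: joints at [-1.339, 0.477, 0.022, 1.555, -0.011, 1.109, -0.083], TCP at [0.225, 0.636, 0.256] pointing down, gripper open.
Joint ranges: [-2.96, 2.96], [-0.34, 2.1], [-1.41, 1.46], [0.24, 2.44], [-1.37, 4.51], [0.17, 1.92], [-2.96, 2.96]. Speed limits (rad/s): [2.39, 2.39, 3.14, 3.14, 3.14, 3.14, 3.14].

## Interface

Orientations are given as a unit quaternion [w, x, y, z].
In Python, from station import status, cams, order, models gives the robot as it stands.
- The arm moves only by the tool move_arm, never from a script. Its argument "steps" is one flat list of numbers, 7 for each row, row after row: the gripper's target within -1 to 1 (fully open at 1, half-way at 0, shut at -1), then the shift along the world's x, y, z in cm, then the turn, a rotation vector about the world's x, y, z in degrees. A call has 1 to 8 rows; each row shifts and turns the commanded pose from where the row before left it; what a row does not reach is not made up. A row lasts 1/10 s, in which the tool goes at most 50 mm and 8.59 degrees, less where a joint would pass 70% of its speed; a pose out of reach is approached as far as the arm can. A call with a gripper value outside its range is refused whole. The fingers move at their own pace and stop on an object; "newtons" is the grip in N (left out, the last holds). Time passes only in rows, so rows that do not move let the fingers close. It gives the time, the measured TCP pose, the force and the opening at its end, in the units of the state.
- status.get_obs(): the state, without advancing time (a new reading comes with each control period).
- cams.read_camera(name): name is "scene" or "side" or "wrist"; returns a dict with "pixels" (480x640x3 uint8, red, green, blue), "mtx" (3x3 intrinsics, pixels), "dist_coeffs" ([k1, k2, p1, p2, k3] as OpenCV has them; the pictures are not rectified), "T" (4x4, takes a point from camera to world coordinates); the wrist camera has in their place "T_tool_cam" (4x4, takes a point from camera to tool coordinates, whose origin is the TCP and whose axes are the flange's). Camera axes: x right, y down, z forward; pixel columns grow to the right and rows downward; lengths in m; the calibration is good to about 2 mm. A picture is of the moment at which its call begins: read the wrist's pose just before it. There is no depth.
- order.hand_in(): hands the job in, once; it reports no verdict.
Trained networks look in the newest picture that a camera, given by its name, has taken for a name from the list of things; names that differ only in an ending like _2 or _b are one class to them, and where a whole thing is asked for, a point or a joint stands for the part that bears it (a point fixed in the world has none). Each returns a list of dicts, best first, with "score" (0 to 1); they miss things now and then, are a little off and sometimes report something else, mostly with a low value. They report only what shows in the picture. A call takes as long as a camera call. They do not tell look-alikes from the thing itself.
- models.silhouettes(camera, query): "region" (480x640 bool, what is visible of it) and "box" ([centre column, centre row, width, height] in pixels, round what is visible of it).
- models.place_of(camera, query): "position" ([row, column] in pixels: a listed point, or the origin of a listed thing).
The state is a dict: "t": time; "q": joint angles; "joint_vel": joint speeds; "joint_torque": joint torques, N m; "eef_pos": TCP position; "tool_rot": TCP orientation; "contact_force": force on the tool from outside, world axes, zero at the start; "torque": the same for the moment, N m; "gripper_width": opening from 0.0 (shut) to 1.0 (fully open).
Only numpy, scipy, OpenCV 4.12 (cv2) and the standard library are available. Lean on these libraries where they do the work, as an engineer would, in place of code of your own. Each camera call takes 0.05 s, during which the arm holds its last target.

## Working session

There is one attempt and no reset: what is moved stays moved. The work goes in short steps, Python scripts to look and compute and a tool call to move; the robot and the scene stay as the last step left them, time stands still between calls to the robot, and variables do not carry over. Pictures are saved under pics/ and viewed, and the job is handed in when it is done.

Besides the shell and the picture viewer there is one more tool, called in YAML: its name, and indented under it one key for each argument. move_arm: Moves the arm, as the interface text tells. Its arguments: {"type":"object","properties":{"steps":{"type":"array"},"newtons":{"type":"number"}},"required":["steps"]}

```bash
ls; mkdir -p pics; cat > h.py <<'E'
import numpy as np, cv2, json
from station import status, cams, order, models
def snap(n,f):
    c=cams.read_camera(n); cv2.imwrite('pics/'+f,cv2.cvtColor(c['pixels'],cv2.COLOR_RGB2BGR)); return c
def ray(c,uv,T=None):
    T=np.array(c['T'] if T is None else T)
    p=cv2.undistortPoints(np.array([[uv]],float),np.array(c['mtx']),np.array(c['dist_coeffs']))[0,0]
    return T[:3,3],T[:3,:3]@np.array([p[0],p[1],1.])
def atz(c,uv,z,T=None):
    o,d=ray(c,uv,T); return o+d*(z-o[2])/d[2]
def proj(c,P,T=None):
    T=np.linalg.inv(np.array(c['T'] if T is None else T))
    r,_=cv2.Rodrigues(T[:3,:3]); return cv2.projectPoints(np.array(P,float).reshape(-1,3),r,T[:3,3],np.array(c['mtx']),np.array(c['dist_coeffs']))[0].reshape(-1,2)
def tri(rays):
    A=0;b=0
    for o,d in rays:
        d=d/np.linalg.norm(d);M=np.eye(3)-np.outer(d,d);A=A+M;b=b+M@o
    return np.linalg.solve(A,b)
def wT(c,s):
    from scipy.spatial.transform import Rotation as R
    w,x,y,z=s['tool_rot'];T=np.eye(4);T[:3,:3]=R.from_quat([x,y,z,w]).as_matrix();T[:3,3]=s['eef_pos'];return T@np.array(c['T_tool_cam'])
E
python3 - <<'E'
from h import *
s=status.get_obs();print(s)
C={}
for n in ['scene','side','wrist']:
    c=snap(n,n+'0.png');C[n]=c
    if 'T' in c: print(n,np.round(c['T'],3).tolist())
    else: print(np.round(c['T_tool_cam'],3).tolist())
    for q in ['case_hinge','lid_edge','peg_seat','roller_center','roller','bearing_center','sleeve_center','case','lid']:
        for r in models.place_of(n,q): 
            p=r['position']; z={'case_hinge':.1105,'lid_edge':.1105,'roller_center':.015,'bearing_center':.006,'sleeve_center':.025,'lid':.1105,'peg_seat':.084}.get(q,0)
            print(n,q,np.round(p,1),round(r['score'],2),np.round(atz(c,[p[1],p[0]],z,None if 'T' in c else wT(c,s)),3))
E
```

```text
pics
{'t': 0.0, 'q': array([-1.33910146,  0.47777668,  0.02237288,  1.55645648, -0.01150856,
        1.10931843, -0.08311449]), 'joint_vel': array([-0.00113347,  0.00082435,  0.00019899,  0.00128418,  0.00138804,
        0.00139791, -0.00048709]), 'joint_torque': array([-1.12098930e-04, -5.96449757e+01,  1.60753325e+00, -2.81190026e+01,
        1.23930656e-02,  9.33466275e-03, -3.85729933e-06]), 'eef_pos': array([0.22481707, 0.63587325, 0.25533991]), 'tool_rot': array([-8.36959040e-05,  1.69094108e-01,  9.85599485e-01, -9.11335097e-04]), 'contact_force': array([-0.12831883, -0.13784333,  0.22154474]), 'torque': array([-0.03407132,  0.03085469,  0.00047193]), 'gripper_width': 1.0028284403978949}
scene [[-0.539, 0.707, -0.457, 1.019], [0.842, 0.459, -0.283, 0.231], [0.01, -0.538, -0.843, 1.035], [0.0, 0.0, 0.0, 1.0]]
scene case_hinge [353.8 364.4] 0.8 [0.685 0.09  0.111]
scene lid_edge [276.9 443. ] 0.92 [0.481 0.135 0.111]
scene lid_edge [214.9 294.1] 0.54 [ 0.516 -0.17   0.111]
scene roller_center [161.9 315.5] 0.92 [ 0.317 -0.255  0.015]
scene roller_center [224.6 366.6] 0.84 [ 0.40
[... 897 characters left out ...]
1] 0.94 [ 0.458 -0.218  0.015]
side roller_center [351.2 231.7] 0.72 [ 0.312 -0.25   0.015]
side roller_center [278.6 255. ] 0.58 [ 0.406 -0.075  0.015]
side roller [284.4 250.3] 0.86 [ 0.397 -0.07   0.   ]
side roller [354.6 234.4] 0.78 [ 0.317 -0.244  0.   ]
side roller [324.8 309.8] 0.73 [ 0.461 -0.223  0.   ]
side bearing_center [373.2 341.9] 0.95 [ 0.462 -0.352  0.006]
side sleeve_center [177.3 346.6] 0.4 [0.783 0.277 0.025]
side sleeve_center [324.5 308.3] 0.22 [ 0.448 -0.247  0.025]
side case [225.8 309.3] 0.63 [0.596 0.102 0.   ]
side lid [181.9 347.2] 0.72 [0.683 0.085 0.11 ]
[[0.0, -0.953, -0.304, 0.079], [1.0, 0.0, -0.0, -0.001], [0.0, -0.304, 0.953, -0.118], [0.0, 0.0, 0.0, 1.0]]
```

View pics/scene0.png

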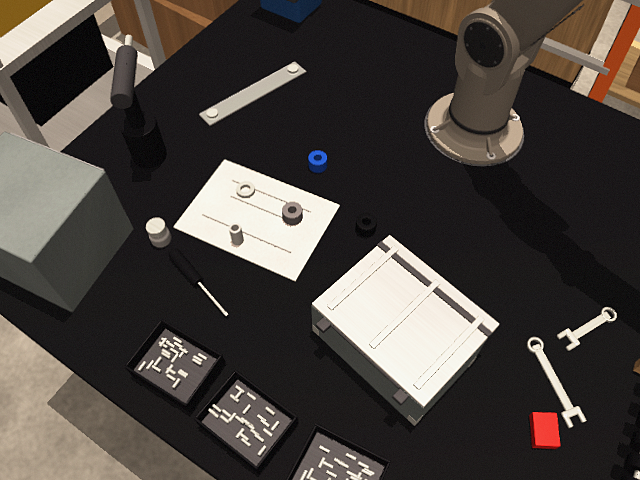

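View pics/side0.png

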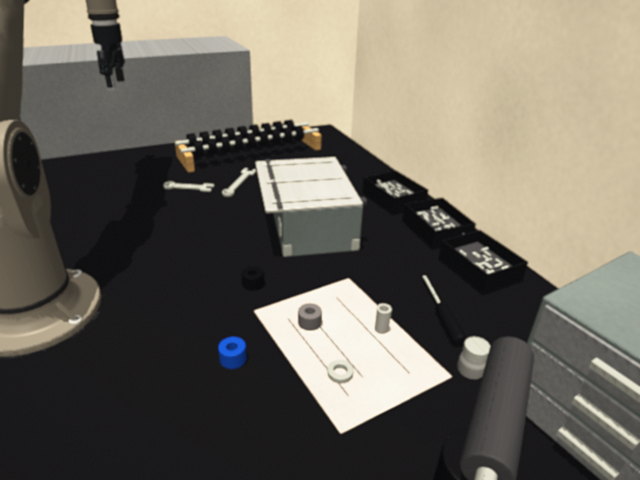

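The scene picture shows three roller-shaped candidates: a grey one at (292,212), a blue one at (317,160) and a black one at (366,225). I choose the grey one, at about (0.458, -0.217). The bearing is at (246,188) and the sleeve at (236,233). Next I'll check that choice in a close crop and get the lid corners.

```bash
python3 - <<'E'
from h import *
a=cv2.imread('pics/scene0.png');b=cv2.imread('pics/side0.png')
L=cv2.resize(a[150:290,170:380],None,fx=3,fy=3,interpolation=cv2.INTER_CUBIC);cv2.imwrite('pics/crop1.png',L)
L=cv2.resize(a[225:425,305:505],None,fx=3,fy=3,interpolation=cv2.INTER_CUBIC);cv2.imwrite('pics/crop2.png',L)
L=cv2.resize(b[145:265,245:375],None,fx=5,fy=5,interpolation=cv2.INTER_CUBIC);cv2.imwrite('pics/crop3.png',L)
E
```

```text
(no output)
```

View pics/crop1.png

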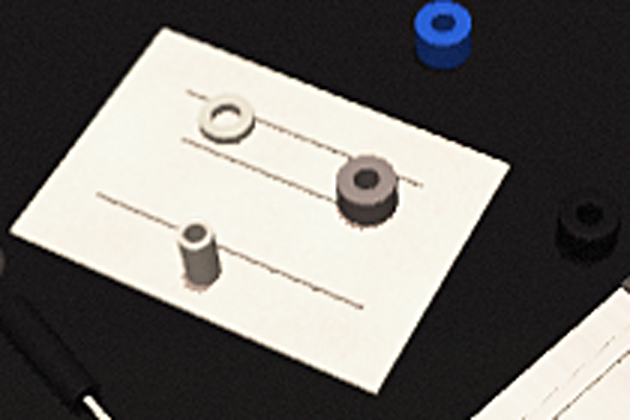

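View pics/crop2.png

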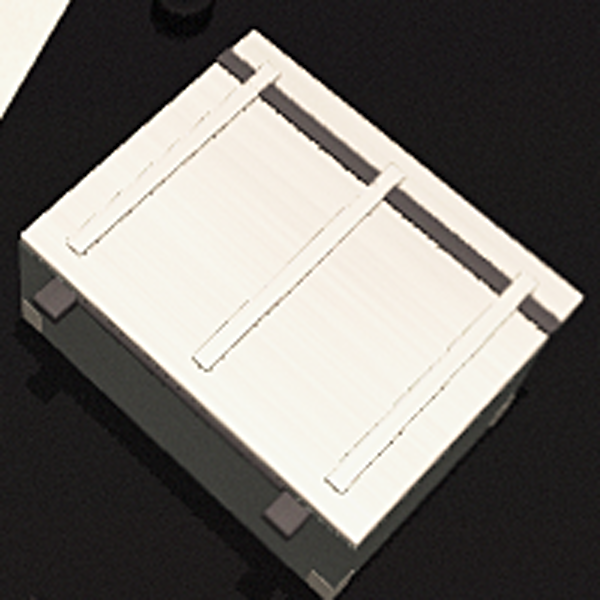

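View pics/crop3.png

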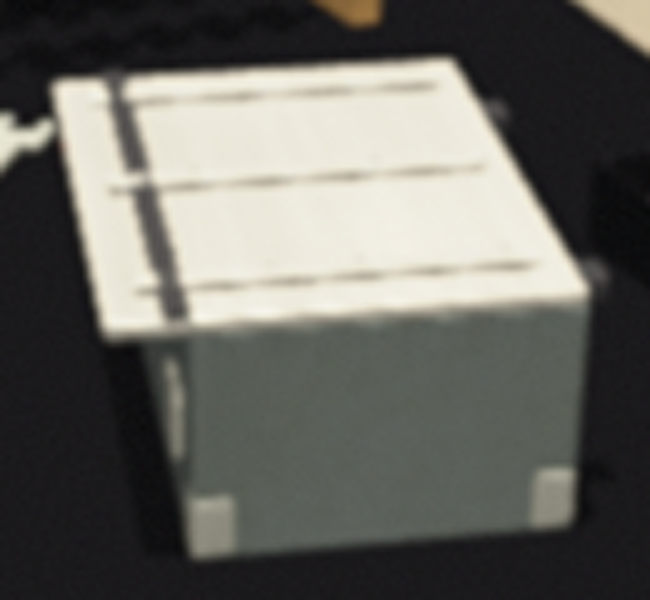

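```bash
python3 - <<'E'
from h import *
from scipy.optimize import least_squares
C={n:cams.read_camera(n) for n in('scene','side')}
s3=np.array([(253,30),(583,297),(357,547),(22,235)])/3+[305-.3,225-.3]
d3=np.array([(105,335),(52,80),(455,58),(588,297)])/5+[245-.4,145-.4]
def cor(p):
    x,y,t=p;R=np.array([[np.cos(t),-np.sin(t)],[np.sin(t),np.cos(t)]])
    # hinge origin
    L=np.array([(-.205,-.13),(-.205,.13),(0,.13),(0,-.13)])@R.T+[x,y]
    return np.c_[L,np.full(4,.1185)]
for k,use in (('scene',[1,0]),('side',[0,1]),('both',[1,1])):
    f=lambda p:np.r_[use[0]*(proj(C['scene'],cor(p))-s3).ravel(),use[1]*(proj(C['side'],cor(p))-d3).ravel()]
    r=least_squares(f,[.685,.09,-.2]);print(k,r.x,np.round(np.abs(r.fun).max(),2),[np.round(v,1) for v in (r.fun[:8],r.fun[8:])])
for n,U in (('scene',s3),('side',d3)):
    print([np.round(atz(C[n],u,.1185)[:2],3) for u in U])
def at(c,u,z): return atz(C[c],u,z)
# roller top-centre, sleeve etc. from crop1
for nm,u,z in(('roller bore top',(367,180),.03),('bearing',(228,115),.012),('sleeve top',(198,234),.05),('black',(592,212),.03)):
    print(nm,at('scene',np.array(u)/3+[169.7,149.7],z))
E
```

```text
scene [ 0.68692853  0.09107465 -0.21569506] 1.4 [array([ 0.3, -0.8,  1.2, -0. , -0. ,  0.2, -1.4,  0.2]), array([ 0., -0.,  0.,  0., -0.,  0.,  0., -0.])]
side [ 0.68472752  0.08695994 -0.21825273] 1.22 [array([-0., -0., -0., -0., -0., -0., -0., -0.]), array([-0.3, -1.2,  0.2,  0.9, -0.4,  1.2,  0.5, -0.2])]
both [ 0.68649932  0.09062871 -0.21657719] 2.08 [array([ 0.3, -1. ,  1.1, -0.2, -0.2, -0.1, -1.4, -0.2]), array([ 0.1, -2.1,  0.4,  0.3, -0.5,  0.6,  0.5, -1.1])]
[array([0.461, 0.008]), array([0.516, 0.26 ]), array([0.714, 0.218]), array([ 0.657, -0.034])]
[array([ 0.455, -0.001]), array([0.514, 0.264]), array([0.717, 0.221]), array([ 0.655, -0.041])]
roller bore top [ 0.46392666 -0.21665341  0.03      ]
bearing [ 0.46167067 -0.3442805   0.012     ]
sleeve top [ 0.57415903 -0.2784089   0.05      ]
black [ 0.40083389 -0.06952522  0.03      ]
```

The crop confirms the grey roller: bore-top centre near (0.461, -0.217), against a white sheet. The two lid fits agree: hinge about (0.686, 0.090), yaw -0.216, front edge middle about (0.486, 0.134). Next I'll move in front of the lid and test how far the tool can tilt in free space.

move_arm:
  steps: [-1, 2.3, -4.2, 0, 0, 0, 0, -1, 2.3, -4.2, 0, 0, 0, 0, -1, 2.3, -4.2, 0, 0, 0, 0, -1, 2.3, -4.2, 0, 0, 0, 0, -1, 2.3, -4.2, 0, 0, 0, 0, -1, 2.3, -4.2, 0, 0, 0, 0, -1, 2.3, -4.2, 0, 0, 0, 0, -1, 2.3, -4.2, 0, 0, 0, 0]
  newtons: 60

```text
t: 2.4
eef_pos: [0.4097, 0.2987, 0.2567]
tool_rot: [0.0, 0.169, 0.986, 0.0]
contact_force: [0.9, 0.5, -0.1]
gripper_width: 0.001
```

```bash
cat > st.py <<'E'
from h import *
from scipy.spatial.transform import Rotation as R
s=status.get_obs();w,x,y,z=s['tool_rot'];M=R.from_quat([x,y,z,w]).as_matrix()
print('t',round(s['t'],2),'q',np.round(s['q'],3),'p',np.round(s['eef_pos'],4),'F',np.round(s['contact_force'],2),'w',round(s['gripper_width'],3))
print('z',np.round(M[:,2],3),'y',np.round(M[:,1],3),'tip',np.round(s['eef_pos']+.025*M[:,2],4))
E
python3 st.py
```

```text
t 2.4 q [-0.887  0.198  0.153  1.96  -0.036  0.986  0.515] p [0.4097 0.2987 0.2567] F [ 0.95  0.46 -0.05] w 0.001
z [ 0.001  0.001 -1.   ] y [0.333 0.943 0.001] tip [0.4097 0.2987 0.2317]
```

move_arm:
  steps: [-1, 0, 0, 0, -1.8, -8.2, 0, -1, 0, 0, 0, -1.8, -8.2, 0, -1, 0, 0, 0, -1.8, -8.2, 0, -1, 0, 0, 0, -1.8, -8.2, 0, -1, 0, 0, 0, 0, 0, 0, -1, 0, 0, 0, 0, 0, 0]

```text
t: 3.0
eef_pos: [0.4083, 0.2993, 0.2554]
tool_rot: [0.268, 0.163, 0.95, -0.016]
contact_force: [-0.4, -0.2, 0.5]
gripper_width: -0.004
```

```bash
python3 st.py
```

```text
t 3.0 q [-1.197  0.109  0.142  2.185  0.718  0.823 -0.319] p [0.4083 0.2993 0.2554] F [-0.35 -0.24  0.48] w -0.004
z [ 0.503 -0.117 -0.856] y [0.318 0.946 0.057] tip [0.4209 0.2964 0.234 ]
```

move_arm:
  steps: [-1, 0, 0, 0, -1.8, -8.2, 0, -1, 0, 0, 0, -1.8, -8.2, 0, -1, 0, 0, 0, -1.8, -8.2, 0, -1, 0, 0, 0, 0, 0, 0, -1, 0, 0, 0, 0, 0, 0]

```text
t: 3.5
eef_pos: [0.4093, 0.2975, 0.2545]
tool_rot: [0.46, 0.152, 0.874, -0.028]
contact_force: [-0.3, -0.3, -0.2]
gripper_width: -0.006
```

```bash
python3 st.py
```

```text
t 3.5 q [-1.379  0.218  0.105  2.32   1.216  1.027 -0.958] p [0.4093 0.2975 0.2545] F [-0.33 -0.34 -0.22] w -0.006
z [ 0.795 -0.19  -0.576] y [0.293 0.952 0.091] tip [0.4291 0.2928 0.2401]
```

move_arm:
  steps: [-1, 0, 0, 0, -1.8, -8.2, 0, -1, 0, 0, 0, -1.8, -8.2, 0, -1, 0, 0, 0, -1.8, -8.2, 0, -1, 0, 0, 0, -1.8, -8.2, 0, -1, 0, 0, 0, 0, 0, 0, -1, 0, 0, 0, 0, 0, 0]

```text
t: 4.1
eef_pos: [0.4098, 0.2971, 0.2547]
tool_rot: [0.696, 0.126, 0.705, -0.039]
contact_force: [0.0, -0.4, 1.1]
gripper_width: -0.002
```

```bash
python3 st.py
```

```text
t 4.1 q [-1.534  0.621  0.126  2.392  1.465  1.484 -1.552] p [0.4098 0.2971 0.2547] F [ 0.01 -0.36  1.12] w -0.002
z [ 0.973 -0.231 -0.027] y [0.232 0.965 0.12 ] tip [0.4341 0.2913 0.254 ]
```

move_arm:
  steps: [-1, -0.5, -2, -2.8, 0, 0, 0, -1, -0.5, -2, -2.8, 0, 0, 0, -1, -0.5, -2, -2.8, 0, 0, 0, -1, 0, 0, 0, 0, 0, 0, -1, 0, 0, 0, 0, 0, 0]

```text
t: 4.6
eef_pos: [0.403, 0.2586, 0.199]
tool_rot: [0.703, 0.114, 0.7, -0.05]
contact_force: [0.4, 1.0, -1.3]
gripper_width: -0.003
```

```bash
python3 st.py
```

```text
t 4.6 q [-1.184  0.786 -0.274  2.433  1.517  1.755 -1.729] p [0.403  0.2586 0.199 ] F [ 0.38  1.03 -1.27] w -0.003
z [ 0.973 -0.23  -0.006] y [0.23  0.969 0.09 ] tip [0.4273 0.2529 0.1988]
```

move_arm:
  steps: [-1, 2, -0.2, 0, 0, 0, 0, -1, 2, -0.2, 0, 0, 0, 0, -1, 1, -0.2, -2.0, 0, 0, 0, -1, 0, 0, -2.5, 0, 0, 0, -1, 0, 0, 0, 0, 0, 0]

```text
t: 5.1
eef_pos: [0.4518, 0.2559, 0.153]
tool_rot: [0.705, 0.11, 0.699, -0.048]
contact_force: [-0.4, -0.0, 0.0]
gripper_width: -0.001
```

```bash
python3 st.py
```

```text
t 5.1 q [-1.114  0.905 -0.192  2.379  1.664  1.732 -1.776] p [0.4518 0.2559 0.153 ] F [-0.35 -0.03  0.05] w -0.001
z [ 0.975 -0.222 -0.002] y [0.222 0.971 0.087] tip [0.4761 0.2504 0.153 ]
```

move_arm:
  steps: [-1, 0, 0, 0, 8.0, -1.8, 0, -1, 0, 0, 0, 8.0, -1.8, 0, -1, 0, 0, 0, 8.0, -1.8, 0, -1, 0, 0, 0, 8.0, -1.8, 0, -1, 0, 0, 0, 8.0, -1.8, 0, -1, 0, 0, 0, 8.0, -1.8, 0, -1, 0, 0, 0, 0, 0, 0]

```text
t: 5.8
eef_pos: [0.4515, 0.2554, 0.1548]
tool_rot: [0.659, 0.39, 0.591, 0.252]
contact_force: [0.9, 0.7, 0.2]
gripper_width: 0.002
```

```bash
python3 st.py
```

```text
t 5.8 q [-1.044  0.907 -0.269  2.381  1.686  1.793 -2.62 ] p [0.4515 0.2554 0.1548] F [0.95 0.73 0.18] w 0.002
z [ 0.976 -0.217 -0.003] y [0.129 0.568 0.813] tip [0.4759 0.25   0.1548]
```

move_arm:
  steps: [-1, 0, 0, 0, -8.2, 1.8, 0, -1, 0, 0, 0, -8.2, 1.8, 0, -1, 0, 0, 0, -8.2, 1.8, 0, -1, 0, 0, 0, -8.2, 1.8, 0, -1, 0, 0, 0, -8.2, 1.8, 0, -1, 0, 0, 0, -8.2, 1.8, 0, -1, 0, 0, 0, -8.2, 1.8, 0, -1, 0, 0, 0, -8.2, 1.8, 0]

```text
t: 6.6
eef_pos: [0.4514, 0.2552, 0.154]
tool_rot: [0.69, -0.005, 0.706, -0.161]
contact_force: [0.1, 0.1, -0.1]
gripper_width: -0.002
```

move_arm:
  steps: [-1, 0, 0, 0, -8.2, 1.8, 0, -1, 0, 0, 0, -8.2, 1.8, 0, -1, 0, 0, 0, -8.2, 1.8, 0, -1, 0, 0, 0, -8.2, 1.8, 0, -1, 0, 0, 0, -8.2, 1.8, 0, -1, 0, 0, 0, -8.2, 1.8, 0, -1, 0, 0, 0, -8.2, 1.8, 0, -1, 0, 0, 0, -6, 1.3, 0]

```text
t: 7.4
eef_pos: [0.4513, 0.2553, 0.154]
tool_rot: [0.499, -0.383, 0.591, -0.506]
contact_force: [-0.0, -0.2, 0.7]
gripper_width: 0.006
```

```bash
python3 st.py
```

```text
t 7.4 q [-1.223  0.911 -0.074  2.39   1.645  1.651 -0.357] p [0.4513 0.2553 0.154 ] F [-0.   -0.16  0.66] w 0.006
z [ 0.977 -0.215  0.009] y [ 0.052  0.195 -0.979] tip [0.4757 0.2499 0.1542]
```

move_arm:
  steps: [-1, 0, -0.3, -2, 0, 0, 0, -1, 0, -0.3, -2, 0, 0, 0, -1, 0, -0.3, -2, 0, 0, 0, -1, 0, -0.3, -0.9, 0, 0, 0, -1, 0, 0, 0, 0, 0, 0]

```text
t: 7.9
eef_pos: [0.4514, 0.2427, 0.0835]
tool_rot: [0.5, -0.381, 0.592, -0.504]
contact_force: [0.7, -0.8, 0.4]
gripper_width: -0.001
```

```bash
python3 st.py; python3 - <<'E'
from h import *
snap('side','side1.png');snap('wrist','wrist1.png');c=snap('scene','scene1.png')
E
```

```text
t 7.9 q [-1.208  1.099 -0.073  2.344  1.657  1.674 -0.501] p [0.4514 0.2427 0.0835] F [ 0.74 -0.81  0.4 ] w -0.001
z [ 0.976 -0.215  0.009] y [ 0.053  0.201 -0.978] tip [0.4758 0.2373 0.0837]
```

View pics/side1.png

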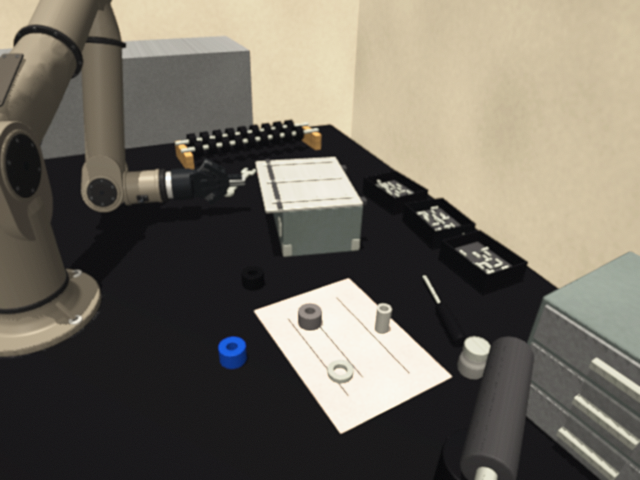

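View pics/wrist1.png

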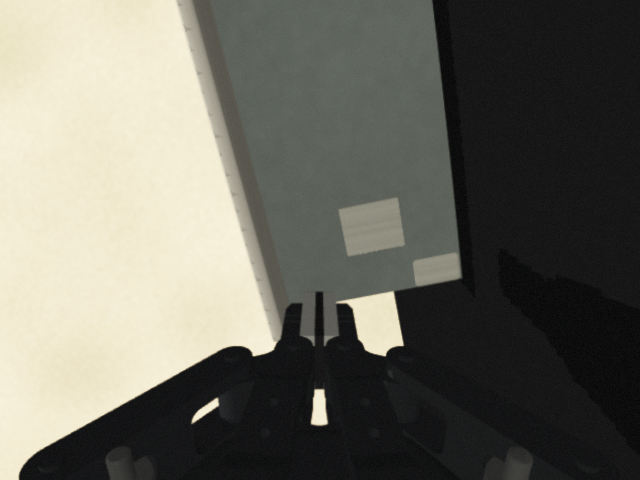

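View pics/scene1.png

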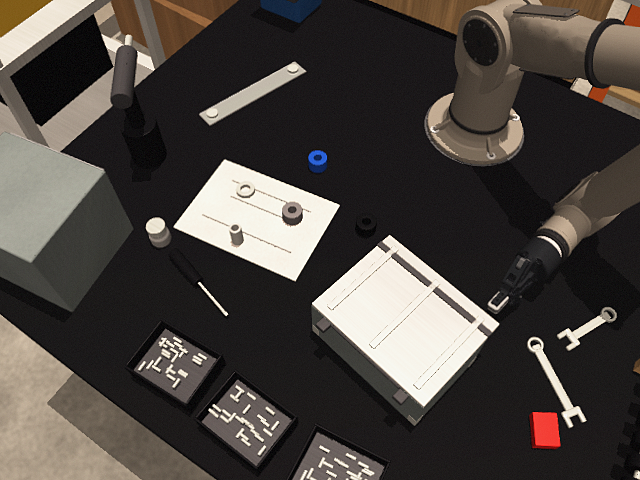

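The pictures show the closed fingers just in front of and below the left part of the lid edge (scene ~(497,303)). The wrist view shows the lid edge running to the left of the fingers, with the case front wall ahead. Next I'll shift towards the middle, then slide in under the overhang.

move_arm:
  steps: [-1, -0.4, -2, 0, 0, 0, 0, -1, -0.4, -2, 0, 0, 0, 0, -1, 1.8, -0.4, 0, 0, 0, 0, -1, 1.8, -0.4, 0, 0, 0, 0, -1, 1.6, -0.3, 0, 0, 0, 0, -1, 0, 0, 0, 0, 0, 0]

```text
t: 8.65
eef_pos: [0.4968, 0.1902, 0.0847]
tool_rot: [0.501, -0.379, 0.593, -0.505]
contact_force: [-0.9, 0.0, 0.4]
gripper_width: 0.003
```

```bash
cat >> st.py <<'E'
h=np.array([.6865,.0905,.1105]);X=np.array([.977,-.2145,0]);Y=np.array([.2145,.977,0])
tip=s['eef_pos']+.025*M[:,2];print('case-frame tip rel hinge',np.round([(tip-h)@X,(tip-h)@Y,tip[2]-h[2]],4),'TCP',np.round([(s['eef_pos']-h)@X,(s['eef_pos']-h)@Y],4))
E
python3 st.py; python3 - <<'E'
from h import *
c=snap('side','side2.png');snap('wrist','wrist2.png')
a=cv2.imread('pics/side2.png');cv2.imwrite('pics/side2c.png',cv2.resize(a[130:270,150:380],None,fx=3.4,fy=3.4,interpolation=cv2.INTER_CUBIC))
E
```

```text
t 8.65 q [-1.106  1.12   0.013  2.385  1.805  1.658 -0.569] p [0.4968 0.1902 0.0847] F [-0.9   0.02  0.37] w 0.003
z [ 0.976 -0.219  0.01 ] y [ 0.056  0.204 -0.977] tip [0.5212 0.1847 0.085 ]
case-frame tip rel hinge [-0.1817  0.0566 -0.0255] TCP [-0.2067  0.0567]
```

View pics/side2c.png

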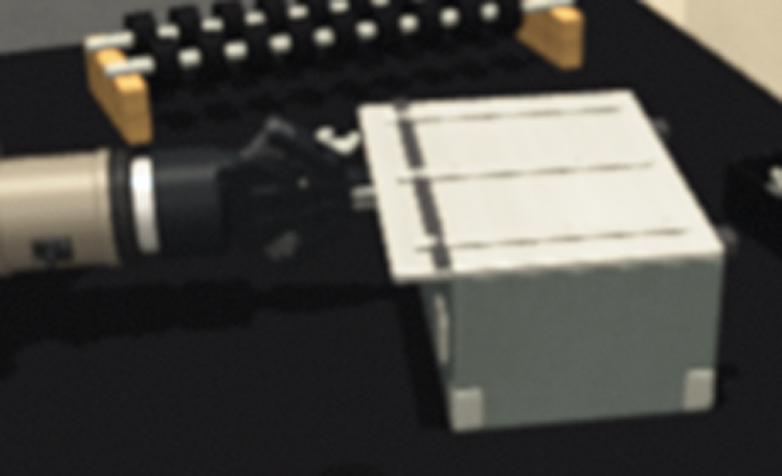

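View pics/wrist2.png

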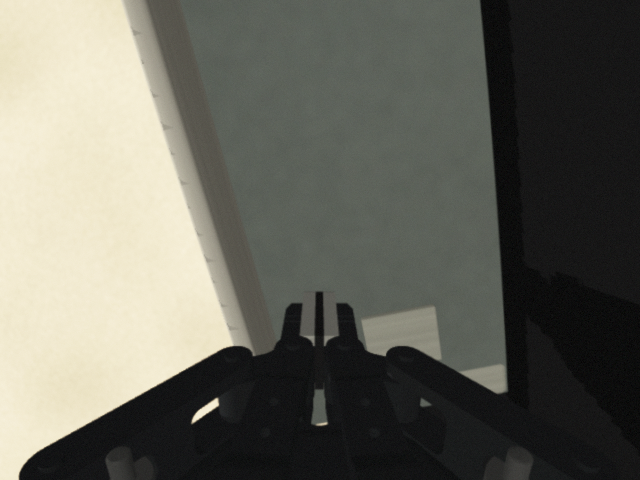

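move_arm:
  steps: [-1, 0, 0, 0.4, 0, 0, 0, -1, 0, 0, 0.3, 0, 0, 0, -1, 0, 0, 0, 0, 0, 0]

```text
t: 9.05
eef_pos: [0.495, 0.1915, 0.0905]
tool_rot: [0.501, -0.381, 0.593, -0.503]
contact_force: [0.6, -0.0, -0.5]
gripper_width: -0.001
```

move_arm:
  steps: [-1, 0, 0, 0.2, 0, 0, 0, -1, 0, 0, 0.2, 0, 0, 0, -1, 0, 0, 0, 0, 0, 0]

```text
t: 9.35
eef_pos: [0.4954, 0.1911, 0.0943]
tool_rot: [0.5, -0.38, 0.593, -0.503]
contact_force: [0.1, 0.1, -0.6]
gripper_width: 0.002
```

move_arm:
  steps: [-1, 0, 0, 0.2, 0, 0, 0, -1, 0, 0, 0.2, 0, 0, 0, -1, 0, 0, 0, 0, 0, 0]

```text
t: 9.65
eef_pos: [0.4953, 0.1912, 0.0973]
tool_rot: [0.5, -0.381, 0.594, -0.503]
contact_force: [0.9, -0.3, -5.3]
gripper_width: 0.001
```

```bash
cat > traj.py <<'E'
from h import *
import sys
from scipy.spatial.transform import Rotation as R
h=np.array([.6865,.0905,.1105]);X=np.array([.977,-.2145,0]);Y=np.array([.2145,.977,0]);Z=np.array([0,0,1.])
a,b,n=float(sys.argv[1]),float(sys.argv[2]),int(sys.argv[3]);lag=12;r=.183;hth=.0128
def tcp(th):
    psi=np.radians(max(0,th-lag));t=np.radians(th)
    f=np.cos(psi)*X-np.sin(psi)*Z;nn=np.sin(psi)*X+np.cos(psi)*Z
    return h+.0567*Y+r*(-np.cos(t)*X+np.sin(t)*Z)-hth*nn-.025*f, np.degrees(psi)
s=status.get_obs();w,x,y,z=s['tool_rot'];M=R.from_quat([x,y,z,w]).as_matrix();f=M[:,2]
psi0=np.degrees(np.arctan2(-f[2],f@X))
print('now psi',psi0,'lateral f',f@Y,'offset from plan(cm) at a:',np.round(100*(s['eef_pos']-tcp(a)[0]),2))
# actual lid-contact angle estimate from the tip corner
nn=np.sin(np.radians(psi0))*X+np.cos(np.radians(psi0))*Z
c=s['eef_pos']+.025*f+hth*nn-h;print('corner angle',np.degrees(np.arctan2(c[2],-(c@X))),'r',np.hypot(c[2],c@X))
p,ps=s['eef_pos'],psi0
for th in np.linspace(a,b,n+1)[1:]:
    q,qs=tcp(th);print(round(th,1),np.round(100*(q-p),2),'deg',round(qs-ps,2),np.round((qs-ps)*Y[:2],2));p,ps=q,qs
E
python3 traj.py 0 14 7; python3 traj.py 14 30 8
```

```text
now psi -0.2990575199690279 lateral f -0.001830085984727725 offset from plan(cm) at a: [-0.01  0.07 -0.04]
corner angle -0.09337481914525204 r 0.1834350417131524
2.0 [ 0.02 -0.07  0.68] deg 0.3 [0.06 0.29]
4.0 [ 0.03 -0.01  0.64] deg 0.0 [0. 0.]
6.0 [ 0.05 -0.01  0.64] deg 0.0 [0. 0.]
8.0 [ 0.08 -0.02  0.63] deg 0.0 [0. 0.]
10.0 [ 0.1  -0.02  0.63] deg 0.0 [0. 0.]
12.0 [ 0.12 -0.03  0.63] deg 0.0 [0. 0.]
14.0 [ 0.1  -0.02  0.71] deg 2.0 [0.43 1.95]
now psi -0.2990575199690279 lateral f -0.001830085984727725 offset from plan(cm) at a: [-0.5   0.18 -4.56]
corner angle -0.09337481914525204 r 0.1834350417131524
16.0 [ 0.62 -0.21  5.26] deg 4.3 [0.92 4.2 ]
18.0 [ 0.15 -0.03  0.7 ] deg 2.0 [0.43 1.95]
20.0 [ 0.17 -0.04  0.7 ] deg 2.0 [0.43 1.95]
22.0 [ 0.19 -0.04  0.69] deg 2.0 [0.43 1.95]
24.0 [ 0.22 -0.05  0.68] deg 2.0 [0.43 1.95]
26.0 [ 0.24 -0.05  0.67] deg 2.0 [0.43 1.95]
28.0 [ 0.26 -0.06  0.66] deg 2.0 [0.43 1.95]
30.0 [ 0.29 -0.06  0.66] deg 2.0 [0.43 1.95]
```

move_arm:
  steps: [-1, 0, -0.03, 0.2, 0, 0, 0, -1, 0.03, -0.01, 0.3, 0, 0, 0, -1, 0.04, -0.01, 0.4, 0, 0, 0, -1, 0.05, -0.01, 0.4, 0, 0, 0, -1, 0.05, -0.01, 0.4, 0, 0, 0, -1, 0.06, -0.01, 0.4, 0, 0, 0]

```text
t: 10.25
eef_pos: [0.4973, 0.1909, 0.1192]
tool_rot: [0.5, -0.381, 0.593, -0.503]
contact_force: [-5.7, 1.3, -6.6]
gripper_width: 0.004
```

```bash
python3 traj.py 6.5 18 6; python3 st.py
```

```text
now psi -0.38114317738756565 lateral f -0.00047064663510501537 offset from plan(cm) at a: [0.07 0.06 0.08]
corner angle 6.811364855417361 r 0.1827272626725165
8.4 [ 0.01 -0.08  0.53] deg 0.38 [0.08 0.37]
10.3 [ 0.1  -0.02  0.6 ] deg 0.0 [0. 0.]
12.2 [ 0.11 -0.02  0.61] deg 0.25 [0.05 0.24]
14.2 [ 0.1  -0.02  0.68] deg 1.92 [0.41 1.87]
16.1 [ 0.12 -0.03  0.68] deg 1.92 [0.41 1.87]
18.0 [ 0.14 -0.03  0.67] deg 1.92 [0.41 1.87]
t 10.25 q [-1.092  1.027 -0.     2.424  1.819  1.656 -0.511] p [0.4973 0.1909 0.1192] F [-5.73  1.28 -6.55] w 0.004
z [ 0.977 -0.215  0.007] y [ 0.052  0.204 -0.978] tip [0.5217 0.1855 0.1194]
case-frame tip rel hinge [-0.1814  0.0575  0.0089] TCP [-0.2064  0.0575]
```

move_arm:
  steps: [-1, -0.15, 0.0, 0.3, 0, 0, 0, -1, 0, -0.02, 0.5, 0, 0, 0, -1, 0.05, -0.02, 0.5, 0, 0.3, 0, -1, 0.05, -0.02, 0.6, 0.3, 1.4, 0, -1, 0.08, -0.02, 0.6, 0.3, 1.4, 0]

```text
t: 10.75
eef_pos: [0.4979, 0.1903, 0.1437]
tool_rot: [0.486, -0.392, 0.609, -0.49]
contact_force: [-3.4, 4.1, 44.7]
gripper_width: 0.002
```

```bash
python3 traj.py 15 31 8; python3 st.py
```

```text
now psi 2.7740175996620993 lateral f -0.0004988459450122329 offset from plan(cm) at a: [-0.3   0.1  -0.27]
corner angle 13.959563334556663 r 0.185573302894007
17.0 [ 0.44 -0.13  0.97] deg 2.23 [0.48 2.17]
19.0 [ 0.16 -0.03  0.7 ] deg 2.0 [0.43 1.95]
21.0 [ 0.18 -0.04  0.69] deg 2.0 [0.43 1.95]
23.0 [ 0.21 -0.05  0.69] deg 2.0 [0.43 1.95]
25.0 [ 0.23 -0.05  0.68] deg 2.0 [0.43 1.95]
27.0 [ 0.25 -0.06  0.67] deg 2.0 [0.43 1.95]
29.0 [ 0.27 -0.06  0.66] deg 2.0 [0.43 1.95]
31.0 [ 0.3  -0.07  0.65] deg 2.0 [0.43 1.95]
t 10.75 q [-0.679  0.944 -0.437  2.436  1.938  1.916 -0.252] p [0.4979 0.1903 0.1437] F [-3.37  4.07 44.73] w 0.002
z [ 0.975 -0.215 -0.048] y [-0.002  0.213 -0.977] tip [0.5223 0.1849 0.1425]
case-frame tip rel hinge [-0.1807  0.057   0.032 ] TCP [-0.2057  0.057 ]
```

move_arm:
  steps: [-1, 0, 0, 0, 0, 0, 0]

```text
t: 10.85
eef_pos: [0.4992, 0.186, 0.1428]
tool_rot: [0.483, -0.389, 0.613, -0.49]
contact_force: [2.7, 1.9, -8.6]
gripper_width: -0.001
```

```bash
python3 st.py; python3 - <<'E'
from h import *
c=snap('side','side3.png');c=snap('scene','scene3.png')
a=cv2.imread('pics/side3.png');b=cv2.imread('pics/scene3.png')
cv2.imwrite('pics/both3.png',np.vstack([cv2.resize(a[90:280,60:380],(720,300)),cv2.resize(b[150:420,300:640],(720,300))]))
E
```

```text
t 10.85 q [-0.667  0.943 -0.441  2.436  1.938  1.914 -0.254] p [0.4992 0.186  0.1428] F [ 2.71  1.94 -8.61] w -0.001
z [ 0.973 -0.224 -0.053] y [-0.003  0.218 -0.976] tip [0.5235 0.1804 0.1415]
case-frame tip rel hinge [-0.1785  0.0529  0.031 ] TCP [-0.2035  0.0532]
```

View pics/both3.png

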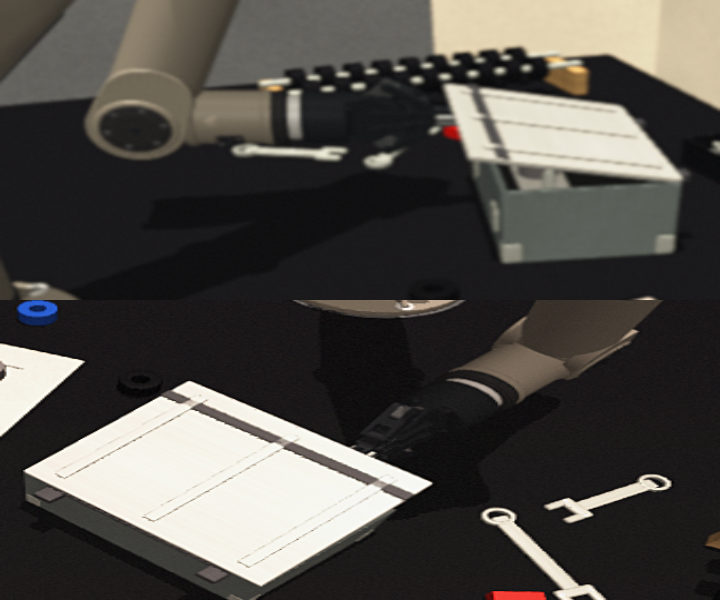

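```bash
sed -i 's/lag=12/lag=8/' traj.py; python3 traj.py 14 22 6
```

```text
now psi 2.6186224052212492 lateral f -0.007406504406806291 offset from plan(cm) at a: [-0.08 -0.25 -0.11]
corner angle 14.066497661296266 r 0.18407627020518405
15.3 [0.16 0.23 0.58] deg 4.71 [1.01 4.61]
16.7 [ 0.09 -0.02  0.47] deg 1.33 [0.29 1.3 ]
18.0 [ 0.1  -0.02  0.47] deg 1.33 [0.29 1.3 ]
19.3 [ 0.12 -0.03  0.47] deg 1.33 [0.29 1.3 ]
20.7 [ 0.13 -0.03  0.46] deg 1.33 [0.29 1.3 ]
22.0 [ 0.14 -0.03  0.46] deg 1.33 [0.29 1.3 ]
```

move_arm:
  steps: [-1, 0.02, 0, 0.3, 0.4, 1.8, 0, -1, 0.05, 0, 0.45, 0.4, 1.8, 0, -1, 0.08, -0.02, 0.47, 0.4, 1.8, 0, -1, 0.1, -0.02, 0.47, 0.4, 1.8, 0]

```text
t: 11.35
eef_pos: [0.5029, 0.1924, 0.1588]
tool_rot: [0.45, -0.415, 0.644, -0.46]
contact_force: [-7.4, -2.8, -6.4]
gripper_width: -0.0
```

```bash
python3 st.py;python3 traj.py 19 29 6; 
```

```text
t 11.35 q [-4.010e-01  8.880e-01 -7.460e-01  2.436e+00  1.998e+00  1.916e+00
 -2.000e-03] p [0.5029 0.1924 0.1588] F [-7.4  -2.78 -6.4 ] w -0.0
z [ 0.96  -0.219 -0.173] y [-0.12   0.234 -0.965] tip [0.5269 0.1869 0.1545]
case-frame tip rel hinge [-0.1766  0.06    0.044 ] TCP [-0.2012  0.0602]
now psi 9.944772895132433 lateral f -0.007508917570996226 offset from plan(cm) at a: [-0.04  0.36 -0.34]
corner angle 17.99103966051548 r 0.18337035117420777
20.7 [ 0.19 -0.39  0.92] deg 2.72 [0.58 2.66]
22.3 [ 0.17 -0.04  0.57] deg 1.67 [0.36 1.63]
24.0 [ 0.19 -0.04  0.57] deg 1.67 [0.36 1.63]
25.7 [ 0.2  -0.04  0.56] deg 1.67 [0.36 1.63]
27.3 [ 0.22 -0.05  0.56] deg 1.67 [0.36 1.63]
29.0 [ 0.24 -0.05  0.55] deg 1.67 [0.36 1.63]
```

move_arm:
  steps: [-1, -0.05, 0, 0.1, 0.9, 4, 0, -1, -0.05, 0, 0.1, 0.9, 4, 0, -1, 0, 0, 0.1, 0.9, 4, 0, -1, 0, 0, 0.1, 0.9, 4, 0]

```text
t: 11.75
eef_pos: [0.5003, 0.1925, 0.1612]
tool_rot: [0.367, -0.462, 0.715, -0.375]
contact_force: [-7.7, 1.2, -4.9]
gripper_width: 0.005
```

```bash
python3 st.py;python3 traj.py 19 29 1; 
```

```text
t 11.75 q [-0.135  0.736 -1.011  2.418  1.897  1.595  0.255] p [0.5003 0.1925 0.1612] F [-7.74  1.24 -4.93] w 0.005
z [ 0.872 -0.198 -0.449] y [-0.385  0.292 -0.876] tip [0.5221 0.1876 0.15  ]
case-frame tip rel hinge [-0.1814  0.0596  0.0395] TCP [-0.2038  0.0597]
now psi 26.660469464159455 lateral f -0.00607849216884862 offset from plan(cm) at a: [-0.29  0.37 -0.11]
corner angle 16.17177166463814 r 0.18292649310865725
29.0 [ 1.47 -0.63  3.5 ] deg -5.66 [-1.21 -5.53]
```

```bash
cat > traj2.py <<'E'
from h import *
import sys
from scipy.spatial.transform import Rotation as R
h=np.array([.6865,.0905,.1105]);X=np.array([.977,-.2145,0]);Y=np.array([.2145,.977,0]);Z=np.array([0,0,1.])
a,b,n,dpsi=float(sys.argv[1]),float(sys.argv[2]),int(sys.argv[3]),float(sys.argv[4]);hth=.0128
s=status.get_obs();w,x,y,z=s['tool_rot'];M=R.from_quat([x,y,z,w]).as_matrix();f=M[:,2]
y0=(s['eef_pos']-h)@Y
def tcp(th,ps):
    psi=np.radians(ps);t=np.radians(th)
    f=np.cos(psi)*X-np.sin(psi)*Z;nn=np.sin(psi)*X+np.cos(psi)*Z;u=-np.cos(t)*X+np.sin(t)*Z
    e=h+y0*Y
    return e+.205*u-hth*nn if ps>=th else e+.182*u-hth*nn-.025*f
psi0=np.degrees(np.arctan2(-f[2],f@X))
print('t',round(s['t'],2),'psi',round(psi0,1),'latf',round(f@Y,3),'y0',round(y0,3),'q',np.round(s['q'],2),'F',np.round(s['contact_force'],1))
nn=np.sin(np.radians(psi0))*X+np.cos(np.radians(psi0))*Z
F=s['contact_force'];print('F along -n',round(-F@nn,1),'along f',round(F@f,1))
# theta from tip and from surface/edge circle intersection
c=s['eef_pos']+.025*f+hth*nn-h;tt=np.degrees(np.arctan2(c[2],-(c@X)))
b0=s['eef_pos']+hth*nn-h;ss=np.linspace(-.06,.025,2000);P=b0+ss[:,None]*f;rr=np.hypot(P@X,P[:,2]);i=np.argmin(abs(rr-.205))
te=np.degrees(np.arctan2(P[i,2],-(P[i]@X)))
print('theta tip',round(tt,1),'r',round(np.hypot(c[2],c@X),4),'theta edge',round(te,1),'s',round(ss[i],4))
p,ps=s['eef_pos'],psi0
for k,th in enumerate(np.linspace(a,b,n+1)[1:]):
    qs=psi0+dpsi*(k+1)/n;q=tcp(th,qs);print(round(th,1),np.round(100*(q-p),2),'deg',round(qs-ps,2),np.round((qs-ps)*Y[:2],2));p,ps=q,qs
E
python3 traj2.py 18.5 30 6 12
```

```text
t 11.75 psi 26.7 latf -0.006 y0 0.06 q [-0.13  0.74 -1.01  2.42  1.9   1.59  0.25] F [-7.7  1.2 -4.9]
F along -n 7.9 along f -4.8
theta tip 16.2 r 0.1829 theta edge 17.3 s 0.0026
20.4 [ 0.53 -0.11  0.96] deg 2.0 [0.43 1.95]
22.3 [ 0.21 -0.05  0.66] deg 2.0 [0.43 1.95]
24.2 [ 0.23 -0.05  0.65] deg 2.0 [0.43 1.95]
26.2 [ 0.25 -0.05  0.65] deg 2.0 [0.43 1.95]
28.1 [ 0.27 -0.06  0.64] deg 2.0 [0.43 1.95]
30.0 [ 0.29 -0.06  0.63] deg 2.0 [0.43 1.95]
```

move_arm:
  steps: [-1, 0.0, 0, 0.4, 0.4, 2, 0, -1, 0.05, 0, 0.5, 0.4, 2, 0, -1, 0.1, -0.03, 0.6, 0.4, 2, 0, -1, 0.15, -0.03, 0.6, 0.4, 2, 0]

```text
t: 12.15
eef_pos: [0.504, 0.1907, 0.182]
tool_rot: [0.322, -0.48, 0.745, -0.334]
contact_force: [0.5, 0.4, -7.8]
gripper_width: 0.0
```

```bash
python3 traj2.py 24 36 6 12
```

```text
t 12.15 psi 34.7 latf -0.012 y0 0.059 q [ 0.02  0.61 -1.12  2.37  1.77  1.37  0.43] F [ 0.5  0.4 -7.8]
F along -n 6.2 along f 4.7
theta tip 21.5 r 0.1848 theta edge 22.8 s 0.0043
26.0 [ 0.76 -0.16  0.81] deg 2.0 [0.43 1.95]
28.0 [ 0.28 -0.06  0.66] deg 2.0 [0.43 1.95]
30.0 [ 0.31 -0.07  0.65] deg 2.0 [0.43 1.95]
32.0 [ 0.33 -0.07  0.64] deg 2.0 [0.43 1.95]
34.0 [ 0.35 -0.08  0.63] deg 2.0 [0.43 1.95]
36.0 [ 0.37 -0.08  0.62] deg 2.0 [0.43 1.95]
```

move_arm:
  steps: [-1, 0.15, -0.04, 0.6, 0.3, 1.6, 0, -1, 0.22, -0.05, 0.65, 0.3, 1.6, 0, -1, 0.25, -0.06, 0.65, 0.3, 1.6, 0, -1, 0.28, -0.06, 0.65, 0.3, 1.6, 0, -1, 0.3, -0.07, 0.64, 0.3, 1.6, 0]

```text
t: 12.65
eef_pos: [0.5156, 0.1877, 0.2133]
tool_rot: [0.275, -0.497, 0.77, -0.289]
contact_force: [-0.3, 1.4, -7.4]
gripper_width: 0.001
```

```bash
python3 traj2.py 33 45 6 12
```

```text
t 12.65 psi 43.0 latf -0.016 y0 0.058 q [ 0.2   0.5  -1.21  2.28  1.59  1.16  0.69] F [-0.3  1.4 -7.4]
F along -n 5.8 along f 4.6
theta tip 30.6 r 0.1869 theta edge 31.7 s 0.0065
35.0 [ 1.05 -0.23  0.57] deg 2.0 [0.43 1.95]
37.0 [ 0.38 -0.08  0.61] deg 2.0 [0.43 1.95]
39.0 [ 0.4  -0.09  0.6 ] deg 2.0 [0.43 1.95]
41.0 [ 0.42 -0.09  0.58] deg 2.0 [0.43 1.95]
43.0 [ 0.44 -0.1   0.57] deg 2.0 [0.43 1.95]
45.0 [ 0.46 -0.1   0.55] deg 2.0 [0.43 1.95]
```

move_arm:
  steps: [-1, 0.36, -0.08, 0.61, 0.35, 1.6, 0, -1, 0.38, -0.08, 0.61, 0.35, 1.6, 0, -1, 0.4, -0.09, 0.6, 0.35, 1.6, 0, -1, 0.42, -0.09, 0.58, 0.35, 1.6, 0, -1, 0.44, -0.1, 0.57, 0.35, 1.6, 0, -1, 0.46, -0.1, 0.55, 0.35, 1.6, 0]

```text
t: 13.25
eef_pos: [0.5394, 0.1827, 0.2479]
tool_rot: [0.218, -0.514, 0.796, -0.232]
contact_force: [-2.8, 1.5, -5.5]
gripper_width: -0.003
```

```bash
python3 traj2.py 43 55 6 10
```

```text
t 13.25 psi 52.9 latf -0.017 y0 0.059 q [ 0.39  0.45 -1.3   2.13  1.31  1.03  1.06] F [-2.8  1.5 -5.5]
F along -n 5.7 along f 2.5
theta tip 42.2 r 0.1865 theta edge 43.2 s 0.0062
45.0 [ 0.78 -0.17  0.01] deg 1.67 [0.36 1.63]
47.0 [ 0.48 -0.11  0.53] deg 1.67 [0.36 1.63]
49.0 [ 0.5  -0.11  0.51] deg 1.67 [0.36 1.63]
51.0 [ 0.52 -0.11  0.49] deg 1.67 [0.36 1.63]
53.0 [ 0.53 -0.12  0.47] deg 1.67 [0.36 1.63]
55.0 [ 0.55 -0.12  0.45] deg 1.67 [0.36 1.63]
```

move_arm:
  steps: [-1, 0.44, -0.1, 0.55, 0.35, 1.6, 0, -1, 0.48, -0.11, 0.53, 0.35, 1.6, 0, -1, 0.5, -0.11, 0.51, 0.35, 1.6, 0, -1, 0.52, -0.11, 0.49, 0.35, 1.6, 0, -1, 0.53, -0.12, 0.47, 0.35, 1.6, 0, -1, 0.55, -0.12, 0.45, 0.35, 1.6, 0]

```text
t: 13.85
eef_pos: [0.5693, 0.1762, 0.2775]
tool_rot: [0.159, -0.527, 0.816, -0.174]
contact_force: [-2.4, 1.1, -6.0]
gripper_width: 0.002
```

```bash
python3 traj2.py 55 65 6 8
```

```text
t 13.85 psi 62.8 latf -0.018 y0 0.059 q [ 0.48  0.49 -1.33  1.95  1.06  1.07  1.39] F [-2.4  1.1 -6. ]
F along -n 5.1 along f 4.1
theta tip 53.8 r 0.1865 theta edge 54.7 s 0.0063
56.7 [ 0.84 -0.18 -0.13] deg 1.33 [0.29 1.3 ]
58.3 [ 0.48 -0.11  0.35] deg 1.33 [0.29 1.3 ]
60.0 [ 0.49 -0.11  0.33] deg 1.33 [0.29 1.3 ]
61.7 [ 0.5  -0.11  0.32] deg 1.33 [0.29 1.3 ]
63.3 [ 0.51 -0.11  0.3 ] deg 1.33 [0.29 1.3 ]
65.0 [ 0.51 -0.11  0.29] deg 1.33 [0.29 1.3 ]
```

move_arm:
  steps: [-1, 0.46, -0.1, 0.37, 0.29, 1.3, 0, -1, 0.48, -0.11, 0.35, 0.29, 1.3, 0, -1, 0.49, -0.11, 0.33, 0.29, 1.3, 0, -1, 0.5, -0.11, 0.32, 0.29, 1.3, 0, -1, 0.51, -0.11, 0.3, 0.29, 1.3, 0, -1, 0.51, -0.11, 0.29, 0.29, 1.3, 0]

```text
t: 14.45
eef_pos: [0.5993, 0.1703, 0.2974]
tool_rot: [0.111, -0.536, 0.828, -0.125]
contact_force: [-1.7, -0.2, -3.0]
gripper_width: -0.001
```

```bash
python3 traj2.py 64 74 8 8
```

```text
t 14.45 psi 70.8 latf -0.018 y0 0.059 q [ 0.49  0.57 -1.34  1.79  0.93  1.18  1.59] F [-1.7 -0.2 -3. ]
F along -n 2.5 along f 2.3
theta tip 63.9 r 0.1865 theta edge 64.6 s 0.0064
65.2 [ 0.42 -0.09 -0.48] deg 1.0 [0.21 0.98]
66.5 [ 0.39 -0.09  0.2 ] deg 1.0 [0.21 0.98]
67.8 [ 0.4  -0.09  0.2 ] deg 1.0 [0.21 0.98]
69.0 [ 0.4  -0.09  0.19] deg 1.0 [0.21 0.98]
70.2 [ 0.4  -0.09  0.18] deg 1.0 [0.21 0.98]
71.5 [ 0.41 -0.09  0.17] deg 1.0 [0.21 0.98]
72.8 [ 0.41 -0.09  0.16] deg 1.0 [0.21 0.98]
74.0 [ 0.41 -0.09  0.15] deg 1.0 [0.21 0.98]
```

move_arm:
  steps: [-1, 0.38, -0.08, 0.21, 0.2, 0.9, 0, -1, 0.39, -0.09, 0.2, 0.2, 0.9, 0, -1, 0.4, -0.09, 0.2, 0.2, 0.9, 0, -1, 0.4, -0.09, 0.19, 0.2, 0.9, 0]

```text
t: 14.85
eef_pos: [0.6178, 0.1676, 0.3088]
tool_rot: [0.094, -0.538, 0.832, -0.101]
contact_force: [-2.1, -0.0, -1.2]
gripper_width: -0.003
```

```bash
python3 traj2.py 69 74 4 4
```

```text
t 14.85 psi 74.1 latf -0.009 y0 0.061 q [ 0.49  0.61 -1.34  1.71  0.89  1.24  1.67] F [-2.1 -0.  -1.2]
F along -n 2.3 along f 0.6
theta tip 70.1 r 0.1891 theta edge 70.4 s 0.0091
70.2 [ 0.19 -0.04 -0.86] deg 1.0 [0.21 0.98]
71.5 [ 0.41 -0.09  0.17] deg 1.0 [0.21 0.98]
72.8 [ 0.41 -0.09  0.16] deg 1.0 [0.21 0.98]
74.0 [ 0.41 -0.09  0.15] deg 1.0 [0.21 0.98]
```

move_arm:
  steps: [-1, 0.4, -0.09, 0.05, 0.2, 0.9, 0, -1, 0.4, -0.09, 0.05, 0.2, 0.9, 0, -1, 0.4, -0.09, 0.05, 0.2, 0.9, 0]

```text
t: 15.15
eef_pos: [0.6302, 0.165, 0.3108]
tool_rot: [0.078, -0.539, 0.834, -0.084]
contact_force: [-2.4, -0.1, 1.6]
gripper_width: -0.001
```

```bash
python3 traj2.py 74 78 3 3
```

```text
t 15.15 psi 76.8 latf -0.008 y0 0.061 q [ 0.48  0.65 -1.33  1.65  0.86  1.29  1.71] F [-2.4 -0.1  1.6]
F along -n 1.9 along f -2.1
theta tip 73.5 r 0.1865 theta edge 73.8 s 0.0065
75.3 [ 0.64 -0.14 -0.47] deg 1.0 [0.21 0.98]
76.7 [ 0.45 -0.1   0.14] deg 1.0 [0.21 0.98]
78.0 [ 0.45 -0.1   0.13] deg 1.0 [0.21 0.98]
```

move_arm:
  steps: [-1, 0.4, -0.09, 0.1, 0.2, 0.9, 0, -1, 0.4, -0.09, 0.1, 0.2, 0.9, 0, -1, 0, 0, 0, 0, 0, 0]

```text
t: 15.45
eef_pos: [0.6388, 0.1625, 0.3122]
tool_rot: [0.067, -0.54, 0.836, -0.073]
contact_force: [-1.6, -0.0, -0.9]
gripper_width: 0.0
```

move_arm:
  steps: [-1, 0.4, -0.09, 0.1, 0.2, 0.9, 0, -1, 0.4, -0.09, 0.1, 0.2, 0.9, 0, -1, 0, 0, 0, 0, 0, 0]

```text
t: 15.75
eef_pos: [0.6468, 0.1605, 0.3142]
tool_rot: [0.055, -0.54, 0.837, -0.062]
contact_force: [-1.0, -1.2, 0.3]
gripper_width: 0.001
```

```bash
python3 traj2.py 78 82 3 3;python3 - <<'E'
from h import *
c=snap('side','side4.png')
a=cv2.imread('pics/side4.png');cv2.imwrite('pics/side4c.png',cv2.resize(a[0:280,180:440],None,fx=2.1,fy=2.1,interpolation=cv2.INTER_CUBIC))
E
```

```text
t 15.75 psi 80.5 latf -0.008 y0 0.06 q [ 0.45  0.69 -1.32  1.57  0.83  1.35  1.77] F [-1.  -1.2  0.3]
F along -n 0.7 along f -0.4
theta tip 78.4 r 0.1849 theta edge 78.6 s 0.0048
79.3 [ 0.31 -0.06 -0.41] deg 1.0 [0.21 0.98]
80.7 [ 0.46 -0.1   0.1 ] deg 1.0 [0.21 0.98]
82.0 [ 0.46 -0.1   0.09] deg 1.0 [0.21 0.98]
```

View pics/side4c.png

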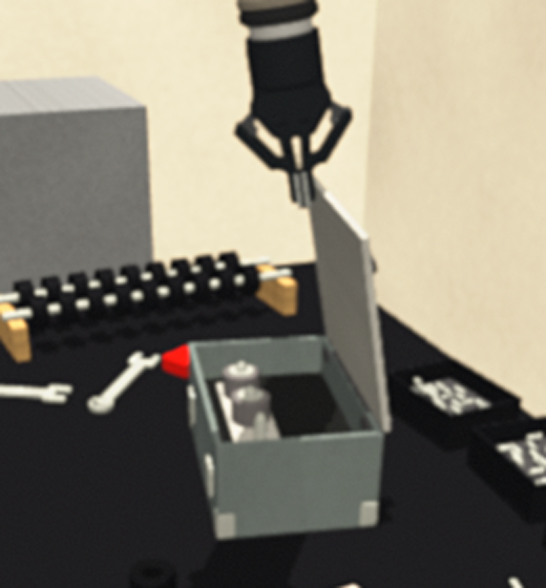

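The lid stands at about 78° with the finger at its front edge, crop ~(310,180). Inside the case, the two filled pegs and the empty peg, crop ~(262,425), are now visible. I'll continue in small steps.

move_arm:
  steps: [-1, 0.4, -0.09, 0.03, 0.2, 0.9, 0, -1, 0.4, -0.09, 0.03, 0.2, 0.9, 0, -1, 0, 0, 0, 0, 0, 0]

```text
t: 16.1
eef_pos: [0.6548, 0.1587, 0.3146]
tool_rot: [0.044, -0.541, 0.838, -0.05]
contact_force: [-0.2, 0.2, -0.3]
gripper_width: 0.002
```

```bash
cat > lidv.py <<'E'
from h import *
import sys
c=snap('side',sys.argv[1]+'.png')
a=cv2.imread('pics/'+sys.argv[1]+'.png');cv2.imwrite('pics/'+sys.argv[1]+'c.png',cv2.resize(a[0:280,180:440],None,fx=2.1,fy=2.1,interpolation=cv2.INTER_CUBIC))
for n in('side','scene'):
    if n=='scene': c=cams.read_camera(n)
    h=np.array([.6865,.0905,.1105]);X=np.array([.977,-.2145,0]);Z=np.array([0,0,1.])
    for r in models.place_of(n,'lid_edge')[:2]:
        p=r['position'][::-1]
        th=np.radians(np.arange(60,125,.5));P=h+.205*(-np.cos(th)[:,None]*X+np.sin(th)[:,None]*Z)
        d=np.linalg.norm(proj(c,P)-np.array(p),axis=1);i=d.argmin();print(n,np.round(p),round(r['score'],2),'theta',np.degrees(th[i]),'res',round(d[i],1))
E
python3 traj2.py 80 84 3 3; python3 lidv.py side5
```

```text
t 16.1 psi 82.4 latf -0.008 y0 0.06 q [ 0.44  0.71 -1.31  1.52  0.82  1.39  1.8 ] F [-0.2  0.2 -0.3]
F along -n 0.3 along f 0.3
theta tip 80.7 r 0.1835 theta edge 80.9 s 0.0034
81.3 [ 0.19 -0.04 -0.3 ] deg 1.0 [0.21 0.98]
82.7 [ 0.46 -0.1   0.09] deg 1.0 [0.21 0.98]
84.0 [ 0.46 -0.1   0.08] deg 1.0 [0.21 0.98]
side [342.  93.] 0.57 theta 83.5 res 1.0
scene [386. 287.] 0.79 theta 82.0 res 1.4
```

move_arm:
  steps: [-1, 0, 0, 0, 0, 0, 0, -1, 0, 0, 0, 0, 0, 0, -1, 0, 0, 0, 0, 0, 0]

```text
t: 16.6
eef_pos: [0.6535, 0.1595, 0.3148]
tool_rot: [0.044, -0.542, 0.838, -0.05]
contact_force: [1.1, 0.1, -0.9]
gripper_width: -0.0
```

```bash
python3 traj2.py 80 84 3 3; python3 lidv.py side6
```

```text
t 16.6 psi 82.3 latf -0.008 y0 0.06 q [ 0.44  0.71 -1.31  1.53  0.82  1.39  1.8 ] F [ 1.1  0.1 -0.9]
F along -n -0.9 along f 1.0
theta tip 80.3 r 0.1839 theta edge 80.5 s 0.0039
81.3 [ 0.33 -0.07 -0.31] deg 1.0 [0.21 0.98]
82.7 [ 0.46 -0.1   0.09] deg 1.0 [0.21 0.98]
84.0 [ 0.46 -0.1   0.08] deg 1.0 [0.21 0.98]
side [343.  90.] 0.72 theta 84.0 res 3.4
scene [386. 287.] 0.69 theta 81.5 res 1.0
scene [376. 294.] 0.17 theta 87.0 res 2.3
```

View pics/side6c.png

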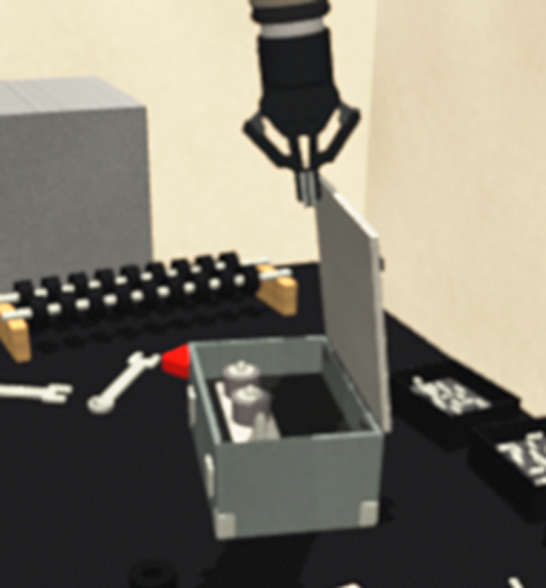

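move_arm:
  steps: [-1, 0.4, -0.09, 0.0, 0.2, 0.9, 0, -1, 0.2, -0.04, 0, 0, 0, 0, -1, 0, 0, 0, 0, 0, 0]

```text
t: 17.1
eef_pos: [0.6602, 0.1578, 0.3145]
tool_rot: [0.038, -0.542, 0.838, -0.044]
contact_force: [1.1, -0.6, -0.3]
gripper_width: 0.001
```

```bash
python3 traj2.py 80 84 3 3; python3 lidv.py side7
```

```text
t 17.1 psi 83.3 latf -0.008 y0 0.06 q [ 0.43  0.73 -1.31  1.5   0.81  1.4   1.81] F [ 1.1 -0.6 -0.3]
F along -n -1.2 along f 0.4
theta tip 82.3 r 0.1824 theta edge 82.4 s 0.0024
81.3 [-0.34  0.08 -0.27] deg 1.0 [0.21 0.98]
82.7 [ 0.46 -0.1   0.09] deg 1.0 [0.21 0.98]
84.0 [ 0.46 -0.1   0.08] deg 1.0 [0.21 0.98]
side [348.  95.] 0.83 theta 87.0 res 2.0
scene [373. 300.] 0.9 theta 89.5 res 0.5
```

View pics/side7c.png

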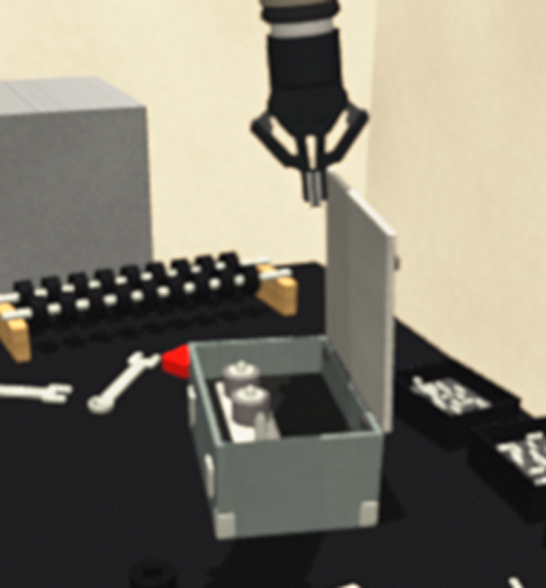

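The lid has moved on to about 87–89° by itself and the force is zero, so it has gone over. I'll back off now.

move_arm:
  steps: [-1, -1.5, 0.3, 0, 0, 0, 0, -1, -2, 0.4, 0.5, 0, 0, 0, -1, -2, 0.4, 1, 0, 0, 0, -1, -2, 0.4, 1, 0, 0, 0, -1, -2, 0.4, 1, 0, 0, 0, -1, 0, 0, 0, 0, 0, 0]

```text
t: 17.9
eef_pos: [0.5624, 0.1792, 0.3518]
tool_rot: [0.039, -0.544, 0.837, -0.045]
contact_force: [0.5, 0.0, 0.4]
gripper_width: 0.001
```

```bash
python3 st.py; python3 lidv.py side8;python3 lidv.py side8; python3 - <<'E'
from h import *
c=snap('scene','scene8.png')
for n,z in(('side',0),('scene',0)):
    cc=c if n=='scene' else cams.read_camera(n)
    for q,zz in (('peg_seat',.084),('roller_center',.015)):
        for r in models.place_of(n,q): print(n,q,np.round(r['position'][::-1]),round(r['score'],2),np.round(atz(cc,r['position'][::-1],zz),4))
E
```

```text
t 17.9 q [ 0.514  0.541 -1.367  1.657  0.653  1.35   1.774] p [0.5624 0.1792 0.3518] F [0.46 0.04 0.43] w 0.001
z [ 0.115 -0.033 -0.993] y [-0.907  0.405 -0.119] tip [0.5653 0.1784 0.327 ]
case-frame tip rel hinge [-0.1373  0.0599  0.2165] TCP [-0.1402  0.0601]
side [353.  89.] 0.77 theta 90.0 res 3.7
scene [374. 300.] 0.63 theta 89.5 res 0.6
side [354.  94.] 0.57 theta 91.0 res 0.9
scene [373. 298.] 0.69 theta 89.0 res 1.0
side peg_seat [302. 205.] 0.91 [0.5603 0.0597 0.084 ]
side peg_seat [381. 321.] 0.3 [ 0.5306 -0.3422  0.084 ]
side roller_center [231. 353.] 0.89 [ 0.3101 -0.253   0.015 ]
side roller_center [306. 316.] 0.59 [ 0.4571 -0.2144  0.015 ]
side roller_center [250. 276.] 0.59 [ 0.3989 -0.0646  0.015 ]
scene peg_seat [377. 296.] 0.91 [0.5672 0.0467 0.084 ]
scene roller_center [316. 162.] 0.8 [ 0.3185 -0.2537  0.015 ]
scene roller_center [367. 224.] 0.75 [ 0.4003 -0.0699  0.015 ]
scene roller_center [294. 213.] 0.67 [ 0.4609 -0.2146  0.015 ]
scene roller_center [247. 187.] 0.63 [ 0.4596 -0.3416  0.015 ]
```

View pics/scene8.png

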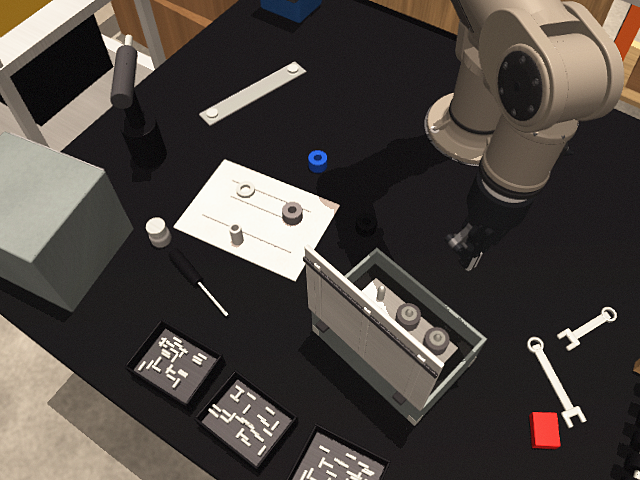

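View pics/side8c.png

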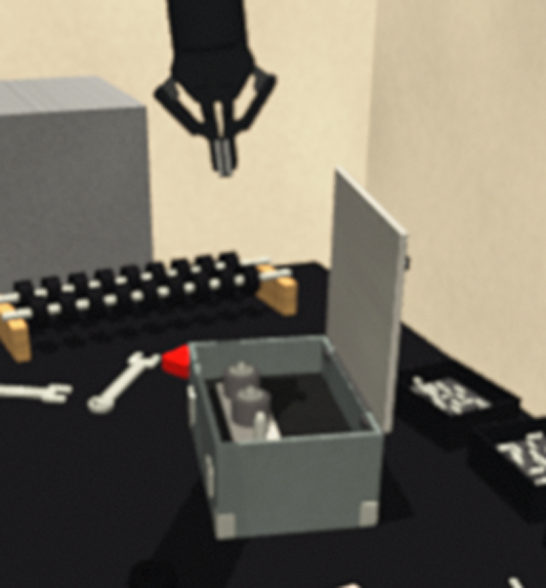

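The lid stands at about 90°, free of the hand: scene edge mid (374,299), side ~(353,91). The empty peg is at about (381,290) in the scene view. Now I'll go to the roller.

move_arm:
  steps: [0.4, -1, -1, 0, 0.4, 1.6, 3, 0.4, -1, -2, 0, 0.4, 1.6, 3, 0.4, -1, -3, 0, 0.4, 1.6, 3, 0.4, -1, -4, 0, 0.4, 1.6, 3, 0.4, -1, -4, 0, 0, 0, 0, 0.4, -1, -4, 0, 0, 0, 0, 0.4, -1, -4, 0, 0, 0, 0, 0.4, -1, -4, 0, 0, 0, 0]

```text
t: 19.4
eef_pos: [0.484, -0.0844, 0.3499]
tool_rot: [0.003, -0.628, 0.778, 0.001]
contact_force: [0.8, -0.0, -0.5]
gripper_width: 0.698
```

```bash
python3 st.py
```

```text
t 19.4 q [ 1.187  0.357 -1.383  1.803  0.36   1.282  2.64 ] p [ 0.484  -0.0844  0.3499] F [ 0.79 -0.03 -0.52] w 0.698
z [ 0.004  0.006 -1.   ] y [-0.977  0.212 -0.002] tip [ 0.4841 -0.0843  0.3249]
case-frame tip rel hinge [-0.1603 -0.2142  0.2144] TCP [-0.1604 -0.2143]
```

move_arm:
  steps: [0.4, 0, -1, 0, 0, 0, -8.5, 0.4, 0, -1, 0, 0, 0, -8.5, 0.4, 0, -1, 0, 0, 0, -8.5, 0.4, 0, -1, 0, 0, 0, -8.5, 0.4, 0, -1, 0, 0, 0, -8.5, 0.4, 0, -1, 0, 0, 0, -8.5, 0.4, 0, -1, 0, 0, 0, -8.5, 0.4, 0, -1, 0, 0, 0, -8.5]

```text
t: 20.2
eef_pos: [0.4846, -0.1631, 0.3499]
tool_rot: [0.004, -0.082, 0.997, -0.001]
contact_force: [-0.2, -0.0, -0.0]
gripper_width: 0.698
```

move_arm:
  steps: [0.4, 0, -0.6, 0, 0, 0, -8.5, 0.4, 0, -0.6, 0, 0, 0, -8.5, 0.4, 0, -0.6, 0, 0, 0, -8.5, 0.4, 0, -0.6, 0, 0, 0, -8.5, 0.4, 0, -0.6, 0, 0, 0, -8.5, 0.4, 0, -0.6, 0, 0, 0, -8.5, 0.4, 0, -0.6, 0, 0, 0, -8.5, 0.4, 0, -0.6, 0, 0, 0, -8.5]

```text
t: 21.0
eef_pos: [0.4847, -0.2109, 0.3498]
tool_rot: [0.003, 0.489, 0.872, -0.003]
contact_force: [-0.2, 0.3, -0.8]
gripper_width: 0.704
```

move_arm:
  steps: [0.4, -0.5, 0, -2, 0, 0, -8.5, 0.4, -0.5, 0, -2, 0, 0, -8.5, 0.4, -0.5, 0, -2, 0, 0, -8.5, 0.4, -0.5, 0, -2, 0, 0, -8.5, 0.4, 0, 0, -2, 0, 0, -8.5, 0.4, 0, 0, 0, 0, 0, 0, 0.4, 0, 0, 0, 0, 0, 0]

```text
t: 21.7
eef_pos: [0.4649, -0.2106, 0.2502]
tool_rot: [0.002, 0.769, 0.64, -0.003]
contact_force: [0.1, 0.3, 1.0]
gripper_width: 0.697
```

```bash
python3 st.py
```

```text
t 21.7 q [ 0.883  0.285 -0.688  1.914  0.22   1.018 -0.084] p [ 0.4649 -0.2106  0.2502] F [0.08 0.27 1.01] w 0.697
z [-0.003 -0.007 -1.   ] y [ 0.983 -0.181 -0.002] tip [ 0.4648 -0.2108  0.2252]
case-frame tip rel hinge [-0.152  -0.3419  0.1147] TCP [-0.1519 -0.3417]
```

Now I'll look with the wrist camera to refine the roller position.

```bash
python3 - <<'E'
from h import *
s=status.get_obs();c=snap('wrist','wrist9.png');T=wT(c,s)
for r in models.place_of('wrist','roller_center'):
    print(np.round(r['position'][::-1],1),round(r['score'],2),np.round(atz(c,r['position'][::-1],.015,T),4))
for r in models.silhouettes('wrist','roller')[:2]: print(r['box'],r['score'])
g=np.array(s['eef_pos'])
print('proj of nominal roller',proj(c,[[.461,-.2165,.015],[.461,-.2165,.03]],T),'grasp pt',proj(c,[g+[0,0,-.006]],T))
E
```

```text
[217.9  67.5] 0.92 [ 0.3966 -0.0707  0.015 ]
[183.7 268.4] 0.89 [ 0.3094 -0.2526  0.015 ]
[317.4 216.1] 0.64 [ 0.4593 -0.2221  0.015 ]
[182.9, 270.8, 47.1, 47.4] 0.86
[315.0, 214.6, 47.7, 48.3] 0.82
proj of nominal roller [[318.04469476 210.41863848]
 [317.95815349 214.08961974]] grasp pt [[321.8527578  331.71719083]]
```

View pics/wrist9.png

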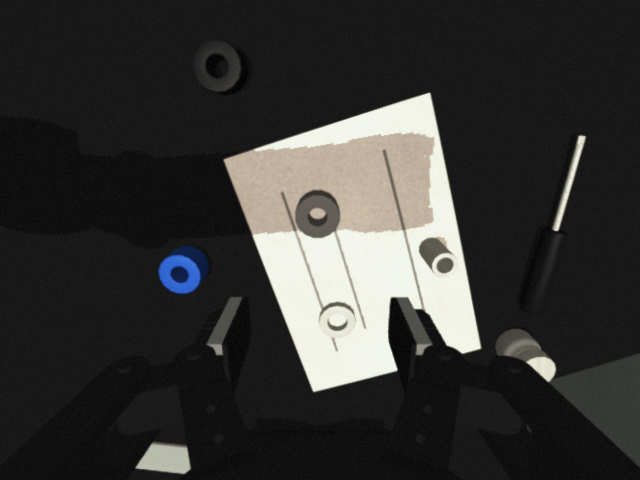

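Wrist view: the grey roller is at (317,213), the bearing at (337,320) and the sleeve at (440,258). All three views give the roller at about (0.460, -0.217). I'll lower onto it now.

move_arm:
  steps: [0.6, -0.5, -0.6, -3, 0.4, -0.2, 0, 0.6, 0, 0, -4, 0, 0, 0, 0.6, 0, 0, -4, 0, 0, 0, 0.6, 0, 0, -4, 0, 0, 0, 0.6, 0, 0, 0, 0, 0, 0]

```text
t: 22.35
eef_pos: [0.4569, -0.2161, 0.0964]
tool_rot: [-0.003, 0.77, 0.639, -0.001]
contact_force: [-1.2, 0.1, 0.5]
gripper_width: 0.799
```

```bash
python3 st.py; python3 - <<'E'
from h import *
s=status.get_obs();c=snap('wrist','wrist10.png');T=wT(c,s)
print('proj',proj(c,[[.46,-.217,.03]],T),'grasp axis at z.03',proj(c,[[*s['eef_pos'][:2],.03]],T))
E
```

```text
t 22.35 q [ 0.796  0.495 -0.589  2.05   0.409  0.72  -0.238] p [ 0.4569 -0.2161  0.0964] F [-1.19  0.11  0.53] w 0.799
z [-0.007  0.003 -1.   ] y [ 0.983 -0.185 -0.007] tip [ 0.4568 -0.216   0.0714]
case-frame tip rel hinge [-0.1587 -0.3487 -0.0391] TCP [-0.1585 -0.3488]
proj [[327.79148959 272.67619706]] grasp axis at z.03 [[321.97615018 272.08417694]]
```

View pics/wrist10.png

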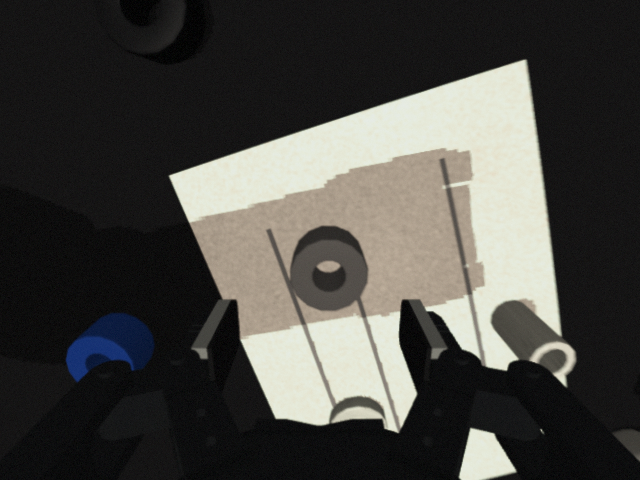

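move_arm:
  steps: [0.6, 0.4, -0.2, -1, -0.2, -0.4, 0, 0.6, 0, 0, -2, 0, 0, 0, 0.6, 0, 0, -2, 0, 0, 0, 0.6, 0, 0, -1.8, 0, 0, 0, 0.6, 0, 0, 0, 0, 0, 0]

```text
t: 22.9
eef_pos: [0.4641, -0.2192, 0.0319]
tool_rot: [0.004, 0.77, 0.638, 0.002]
contact_force: [0.0, -0.0, 0.3]
gripper_width: 0.802
```

```bash
python3 st.py
```

```text
t 22.9 q [ 0.724  0.6   -0.506  2.071  0.52   0.586 -0.334] p [ 0.4641 -0.2192  0.0319] F [ 0.01 -0.03  0.28] w 0.802
z [ 0.008 -0.004 -1.   ] y [ 0.983 -0.186  0.008] tip [ 0.4643 -0.2193  0.0069]
case-frame tip rel hinge [-0.1506 -0.3503 -0.1036] TCP [-0.1508 -0.3503]
```

move_arm:
  steps: [0.6, -0.25, 0, -0.4, 0, 0.2, 0, 0.3, 0, 0, 0, 0, 0, 0, -0.3, 0, 0, 0, 0, 0, 0, -0.6, 0, 0, 0, 0, 0, 0, -0.6, 0, 0, 0, 0, 0, 0, -0.6, 0, 0, 0, 0, 0, 0, -0.6, 0, 0, 0, 0, 0, 0, -0.6, 0, 0, 0, 0, 0, 0]
  newtons: 30

```text
t: 23.7
eef_pos: [0.4618, -0.2193, 0.029]
tool_rot: [0.003, 0.77, 0.638, 0.001]
contact_force: [-1.3, 1.0, 5.2]
gripper_width: 0.498
```

```bash
python3 st.py; python3 - <<'E'
from h import *
snap('wrist','wrist11.png')
E
```

```text
t 23.7 q [ 0.722  0.603 -0.501  2.075  0.525  0.581 -0.339] p [ 0.4618 -0.2193  0.029 ] F [-1.33  1.01  5.21] w 0.498
z [ 0.005 -0.005 -1.   ] y [ 0.983 -0.186  0.006] tip [ 0.462  -0.2194  0.004 ]
case-frame tip rel hinge [-0.1529 -0.3509 -0.1065] TCP [-0.1531 -0.3509]
```

View pics/wrist11.png

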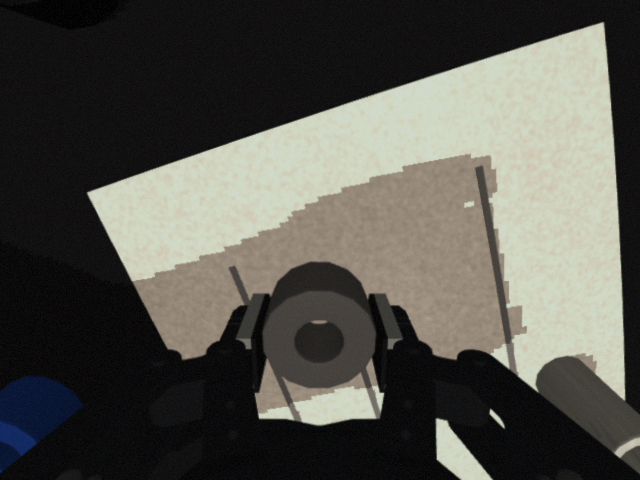

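move_arm:
  steps: [-0.6, 0, 0, 0.5, 0, 0, 0, -0.6, 0, 0, 2, 0, 0, 0, -0.6, 0, 0, 4, 0, 0, 0, -0.6, 0, 0, 4, 0, 0, 0, -0.6, 0, 0, 4, 0, 0, 0, -0.6, 0, 0, 4, 0, 0, 0, -0.6, 0, 0, 3, 0, 0, 0]

```text
t: 24.45
eef_pos: [0.4615, -0.2187, 0.246]
tool_rot: [0.004, 0.77, 0.638, 0.001]
contact_force: [1.1, -0.2, -0.9]
gripper_width: 0.494
```

```bash
python3 st.py; python3 - <<'E'
from h import *
s=status.get_obs();c=snap('wrist','wrist12.png');T=wT(c,s)
for r in models.silhouettes('wrist','roller')[:3]:
    print(r['box'],r['score'])
# bench-time estimate: bore top px (319,341) with tool at z .029
Tc=np.array(c['T_tool_cam']);print('roller top centre in tool', np.round(atz(c,(319,341),-.001,Tc),4))
E
```

```text
t 24.45 q [ 0.912  0.289 -0.698  1.923  0.223  1.    -0.073] p [ 0.4615 -0.2187  0.246 ] F [ 1.08 -0.24 -0.85] w 0.494
z [ 0.006 -0.005 -1.   ] y [ 0.983 -0.186  0.007] tip [ 0.4616 -0.2188  0.221 ]
case-frame tip rel hinge [-0.1533 -0.3505  0.1105] TCP [-0.1535 -0.3504]
[216.9, 56.9, 56.9, 60.0] 0.93
[182.2, 265.6, 50.3, 50.1] 0.87
[317.6, 325.8, 118.1, 127.2] 0.64
roller top centre in tool [ 0.0004 -0.0011 -0.001 ]
```

View pics/wrist12.png

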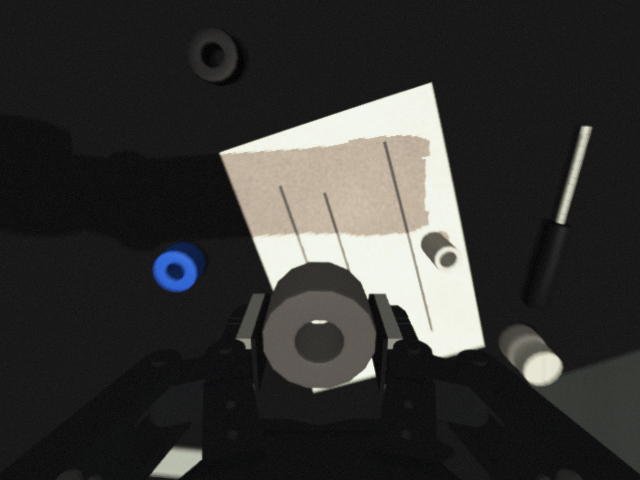

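```bash
python3 - <<'E'
from h import *
c1=snap('scene','scene12.png');c2=snap('side','side12.png')
a=cv2.imread('pics/scene12.png')[235:365,330:490];b=cv2.imread('pics/side12.png')[150:230,260:380]
cv2.imwrite('pics/pegs.png',np.vstack([cv2.resize(a,(640,520),interpolation=cv2.INTER_CUBIC)]));cv2.imwrite('pics/pegd.png',cv2.resize(b,(720,480),interpolation=cv2.INTER_CUBIC))
E
```

```text
(no output)
```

View pics/pegs.png

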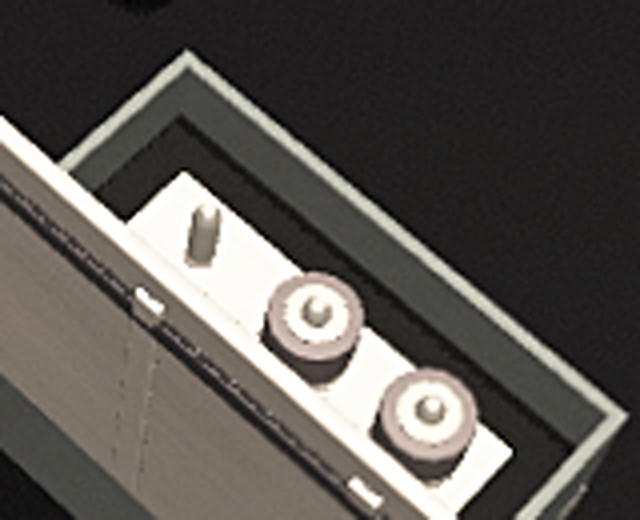

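View pics/pegd.png

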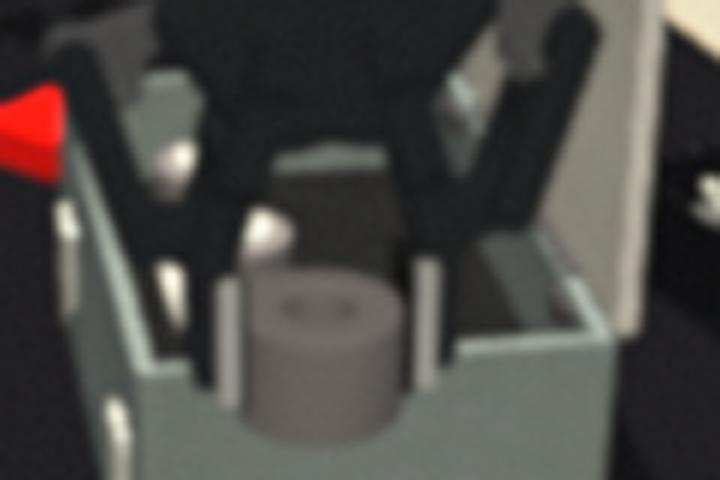

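```bash
python3 - <<'E'
from h import *
c1=cams.read_camera('scene')
P=[]
for u in((207,209),(318,308),(432,406)):
    p=atz(c1,np.array(u)/4+[329.6,234.6],.109);P.append(p);print(np.round(p,4))
P=np.array(P);print(np.linalg.norm(P[1]-P[0]),np.linalg.norm(P[2]-P[1]))
print('base',atz(c1,np.array((201,260))/4+[329.6,234.6],.070))
b=cv2.imread('pics/side8.png')[150:230,260:380];cv2.imwrite('pics/pegd.png',cv2.resize(b,(720,480),interpolation=cv2.INTER_CUBIC))
h=np.array([.6865,.0905,.109]);X=np.array([.977,-.2145,0]);Y=np.array([.2145,.977,0])
for p in P: print('case',np.round([(p-h)@X,(p-h)@Y],4))
E
```

```text
[0.5593 0.0498 0.109 ]
[0.5752 0.1156 0.109 ]
[0.5894 0.1795 0.109 ]
0.06762828076846975 0.06545253875212838
base [0.56444295 0.05322261 0.07      ]
case [-0.1155 -0.067 ]
case [-0.1141  0.0006]
case [-0.114   0.0661]
```

View pics/pegd.png

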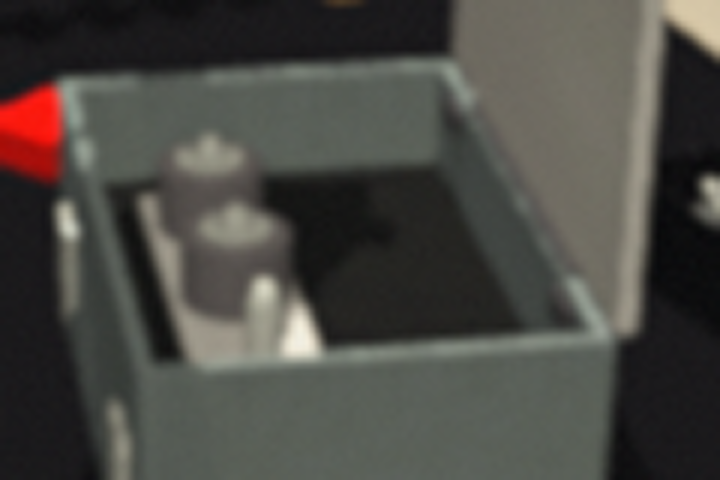

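move_arm:
  steps: [-0.6, 1.2, 3.3, 0, 0, 0, 5.6, -0.6, 1.2, 3.3, 0, 0, 0, 5.6, -0.6, 1.2, 3.3, 0, 0, 0, 5.6, -0.6, 1.2, 3.3, 0, 0, 0, 5.6, -0.6, 1.2, 3.3, 0, 0, 0, 5.6, -0.6, 1.2, 3.3, 0, 0, 0, 5.6, -0.6, 1.2, 3.3, 0, 0, 0, 5.6, -0.6, 0, 0, 0, 0, 0, 5.6]

```text
t: 25.5
eef_pos: [0.545, 0.0182, 0.2418]
tool_rot: [0.001, 0.464, 0.886, 0.003]
contact_force: [-0.8, -0.5, -0.9]
gripper_width: 0.496
```

move_arm:
  steps: [-0.6, 1.3, 3.3, 0, 0, 0, 0, -0.6, 0, 0, 0, 0, 0, 0, -0.6, 0, 0, 0, 0, 0, 0]

```text
t: 25.8
eef_pos: [0.5573, 0.046, 0.2413]
tool_rot: [0.001, 0.468, 0.884, 0.001]
contact_force: [-0.6, -0.8, -1.9]
gripper_width: 0.493
```

```bash
python3 st.py; python3 - <<'E'
from h import *
c=cams.read_camera('side');print('side tip',atz(c,np.array((265,282))/6+[259.6,149.6],.109))
s=status.get_obs();c=snap('wrist','wrist13.png');T=wT(c,s)
print('pred peg tip px',proj(c,[[.5604,.0506,.109],[.5604,.0506,.069]],T),'axis',proj(c,[[*s['eef_pos'][:2],.109]],T))
E
```

```text
t 25.8 q [ 0.51   0.445 -0.907  1.808  0.395  1.079  0.057] p [0.5573 0.046  0.2413] F [-0.65 -0.81 -1.86] w 0.493
z [ 0.002  0.001 -1.   ] y [0.827 0.562 0.002] tip [0.5573 0.046  0.2163]
case-frame tip rel hinge [-0.1167 -0.0712  0.1058] TCP [-0.1167 -0.0712]
side tip [0.56023371 0.05216093 0.109     ]
pred peg tip px [[328.57501391 233.81047989]
 [327.28530346 219.79738287]] axis [[320.60697411 237.65471712]]
```

View pics/wrist13.png

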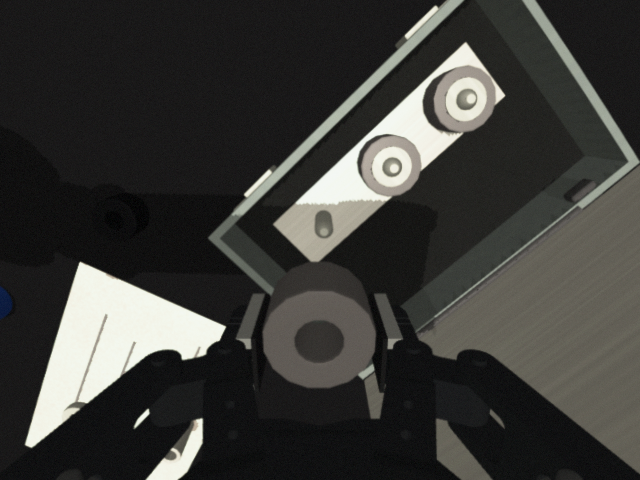

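```bash
python3 - <<'E'
from h import *
b=cv2.imread('pics/wrist13.png')[195:255,280:370];cv2.imwrite('pics/w13c.png',cv2.resize(b,(720,480),interpolation=cv2.INTER_CUBIC))
E
```

```text
(no output)
```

View pics/w13c.png

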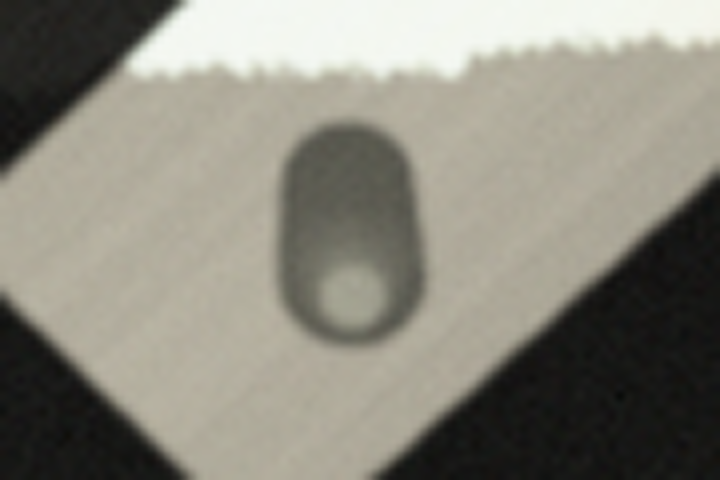

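```bash
cat > peg.py <<'E'
from h import *
import sys
u=[float(v) for v in sys.argv[1:3]];ro=[float(v) for v in sys.argv[3:5]]
s=status.get_obs();c=cams.read_camera('wrist');T=wT(c,s);Tw=T@np.linalg.inv(np.array(c['T_tool_cam']))
p=atz(c,u,.109,T);print('peg world',np.round(p,4))
t=np.linalg.inv(Tw)@np.r_[p,1];print('peg in tool',np.round(t[:3],4))
r=(Tw@np.array([ro[0],ro[1],-.001,1]))[:3];print('roller world',np.round(r,4),'shift cm',np.round(100*(p-r)[:2],2))
E
python3 peg.py 323.7 231.7 0.0004 -0.0011
python3 - <<'E'
from h import *
import numpy as np
b=cv2.imread('pics/wrist13.png')[255:395,250:390];cv2.imwrite('pics/w13r.png',cv2.resize(b,(560,560),interpolation=cv2.INTER_CUBIC))
E
```

```text
peg world [0.5568 0.0492 0.109 ]
peg in tool [0.0046 0.002  0.1326]
roller world [0.5562 0.0441 0.2426] shift cm [0.06 0.51]
```

View pics/w13r.png

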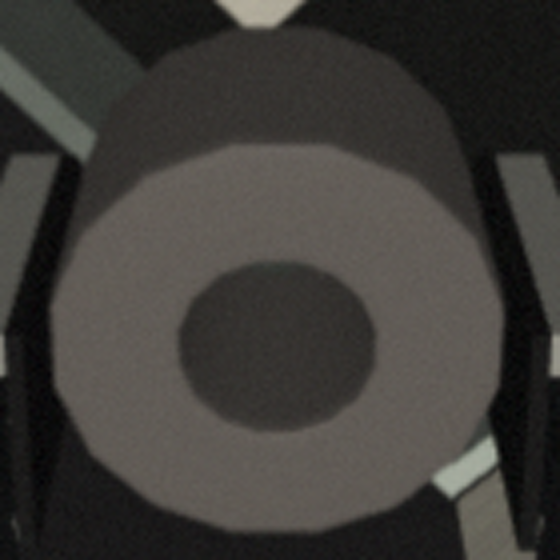

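```bash
python3 - <<'E'
from h import *
c=cams.read_camera('wrist');Tc=np.array(c['T_tool_cam'])
a=np.linspace(0,2*np.pi,200)
for z in (-.004,-.001,.002):
  for cx in(-.002,0.,.002):
    o=[]
    for r in(.022,.009):
        P=np.c_[cx+r*np.cos(a),-.0005+r*np.sin(a),np.full(200,z)];p=(proj(c,P,Tc)-[249.6,254.6])*4
        o+=[p[:,0].min(),p[:,0].max(),p[:,1].min(),p[:,1].max()]
    print(z,cx,np.round(o))
print('meas 52 503 143 530 | 178 375 262 432')
E
```

```text
-0.004 -0.002 [ 48. 526. 182. 589. 189. 385. 312. 478.]
-0.004 0.0 [ 47. 527. 162. 572. 189. 385. 293. 461.]
-0.004 0.002 [ 46. 528. 141. 556. 188. 386. 273. 443.]
-0.001 -0.002 [ 53. 521. 167. 567. 191. 382. 294. 458.]
-0.001 0.0 [ 52. 522. 147. 551. 191. 383. 275. 440.]
-0.001 0.002 [ 51. 523. 126. 534. 190. 383. 256. 423.]
0.002 -0.002 [ 57. 516. 152. 546. 193. 380. 277. 438.]
0.002 0.0 [ 56. 517. 132. 530. 192. 381. 259. 421.]
0.002 0.002 [ 55. 518. 112. 514. 192. 381. 240. 404.]
meas 52 503 143 530 | 178 375 262 432
```

move_arm:
  steps: [-0.6, 0.07, 0.45, -1, 0, 0, 0, -0.6, 0, 0, -1.2, 0, 0, 0, -0.6, 0, 0, 0, 0, 0, 0, -0.6, 0, 0, 0, 0, 0, 0]

```text
t: 26.4
eef_pos: [0.5584, 0.0495, 0.2201]
tool_rot: [0.002, 0.469, 0.883, 0.001]
contact_force: [0.1, 0.3, -1.6]
gripper_width: 0.494
```

```bash
python3 st.py; python3 - <<'E'
from h import *
s=status.get_obs();c=snap('wrist','wrist14.png')
b=cv2.imread('pics/wrist14.png')[205:275,275:375];cv2.imwrite('pics/w14c.png',cv2.resize(b,(800,560),interpolation=cv2.INTER_CUBIC))
E
```

```text
t 26.4 q [ 0.489  0.47  -0.892  1.828  0.422  1.042  0.027] p [0.5584 0.0495 0.2201] F [ 0.1   0.28 -1.58] w 0.494
z [ 0.004  0.    -1.   ] y [0.828 0.56  0.003] tip [0.5585 0.0495 0.1951]
case-frame tip rel hinge [-0.1163 -0.0675  0.0846] TCP [-0.1164 -0.0676]
```

View pics/w14c.png

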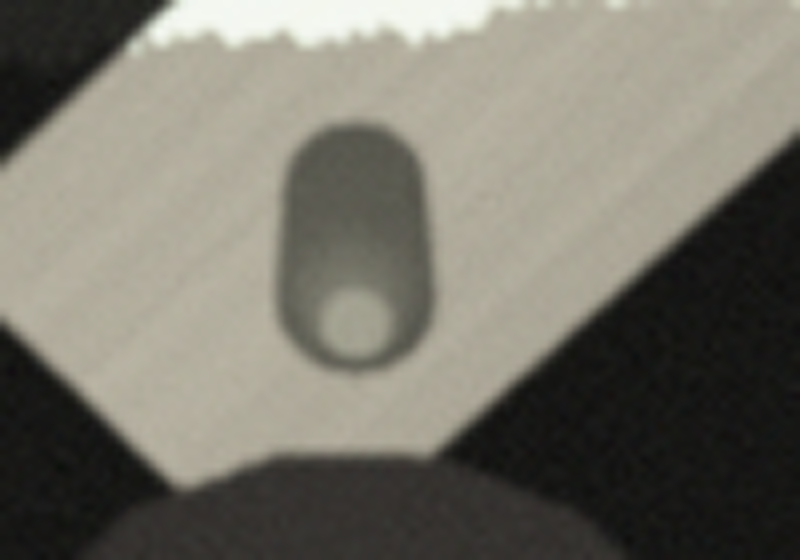

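```bash
python3 peg.py 319.1 245.1 0.0010 -0.0013
```

```text
peg world [0.5573 0.0501 0.109 ]
peg in tool [ 0.0015 -0.0013  0.1116]
roller world [0.5571 0.0497 0.2216] shift cm [0.02 0.04]
```

move_arm:
  steps: [-0.6, 0.02, 0.04, -2.4, 0, 0.2, 0, -0.6, 0, 0, -2.4, 0, 0, 0, -0.6, 0, 0, -2.2, 0, 0, 0, -0.6, 0, 0, 0, 0, 0, 0, -0.6, 0, 0, 0, 0, 0, 0]

```text
t: 27.0
eef_pos: [0.5593, 0.0503, 0.1514]
tool_rot: [0.001, 0.469, 0.883, 0.001]
contact_force: [-0.4, 0.3, -0.4]
gripper_width: 0.497
```

```bash
python3 st.py; python3 - <<'E'
from h import *
c=snap('scene','scene15.png');d=snap('side','side15.png')
a=cv2.imread('pics/scene15.png')[225:365,330:490];b=cv2.imread('pics/side15.png')[130:230,250:400]
cv2.imwrite('pics/p15.png',np.hstack([cv2.resize(a,(400,350),interpolation=cv2.INTER_CUBIC),cv2.resize(b,(400,350),interpolation=cv2.INTER_CUBIC)]))
E
```

```text
t 27.0 q [ 0.437  0.554 -0.836  1.883  0.509  0.929 -0.045] p [0.5593 0.0503 0.1514] F [-0.42  0.34 -0.44] w 0.497
z [ 0.002  0.    -1.   ] y [0.828 0.56  0.002] tip [0.5593 0.0503 0.1264]
case-frame tip rel hinge [-0.1156 -0.0666  0.0159] TCP [-0.1157 -0.0666]
```

View pics/p15.png

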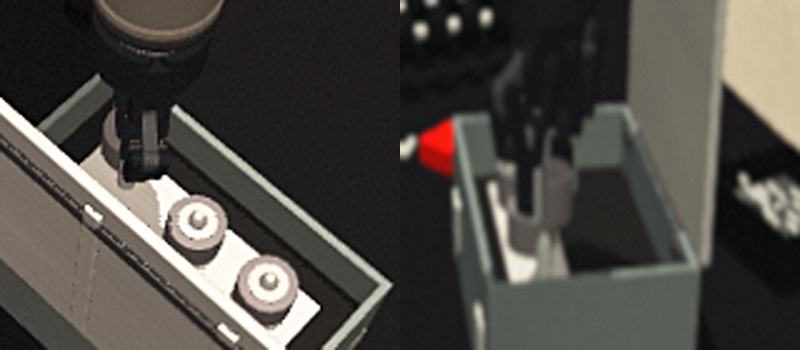

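move_arm:
  steps: [-0.6, -0.06, -0.04, -0.6, 0, 0.1, 0, -0.6, 0, 0, -0.6, 0, 0, 0, -0.6, 0, 0, -0.5, 0, 0, 0, -0.6, 0, 0, -0.5, 0, 0, 0, -0.6, 0, 0, 0, 0, 0, 0]

```text
t: 27.6
eef_pos: [0.5579, 0.0495, 0.1279]
tool_rot: [-0.001, 0.469, 0.883, -0.0]
contact_force: [-0.3, -0.0, -1.1]
gripper_width: 0.498
```

```bash
python3 st.py
```

```text
t 27.6 q [ 0.42   0.583 -0.814  1.901  0.539  0.893 -0.069] p [0.5579 0.0495 0.1279] F [-0.33 -0.   -1.15] w 0.498
z [-0.002 -0.    -1.   ] y [ 0.828  0.56  -0.001] tip [0.5578 0.0495 0.1029]
case-frame tip rel hinge [-0.1169 -0.0677 -0.0076] TCP [-0.1169 -0.0677]
```

move_arm:
  steps: [-0.6, 0.05, 0.03, -0.5, 0, 0, 0, -0.6, 0, 0, -0.5, 0, 0, 0, -0.6, 0, 0, -0.5, 0, 0, 0, -0.6, 0, 0, -0.5, 0, 0, 0, -0.6, 0, 0, 0, 0, 0, 0]

```text
t: 28.1
eef_pos: [0.5584, 0.0498, 0.1079]
tool_rot: [-0.001, 0.469, 0.883, -0.0]
contact_force: [0.7, -0.5, -0.6]
gripper_width: 0.5
```

move_arm:
  steps: [-0.6, 0, 0, -0.4, 0, 0, 0, -0.6, 0, 0, -0.2, 0, 0, 0, -0.6, 0, 0, -0.1, 0, 0, 0, -0.6, 0, 0, 0, 0, 0, 0]

```text
t: 28.5
eef_pos: [0.5589, 0.0499, 0.1017]
tool_rot: [-0.0, 0.469, 0.883, -0.0]
contact_force: [-0.5, -0.6, -0.8]
gripper_width: 0.497
```

```bash
python3 st.py; python3 - <<'E'
from h import *
snap('wrist','wrist16.png');d=snap('side','side16.png')
E
```

```text
t 28.5 q [ 0.397  0.618 -0.786  1.915  0.578  0.85  -0.099] p [0.5589 0.0499 0.1017] F [-0.47 -0.58 -0.78] w 0.497
z [-0.  0. -1.] y [ 0.828  0.56  -0.   ] tip [0.5589 0.0499 0.0767]
case-frame tip rel hinge [-0.116  -0.067  -0.0338] TCP [-0.116 -0.067]
```

View pics/wrist16.png

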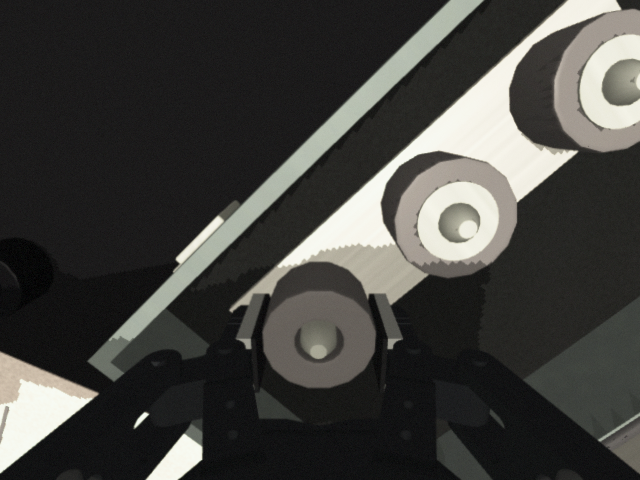

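The peg tip shows inside the roller's bore, at (318,350). Next I'll lower the last few millimetres to contact.

move_arm:
  steps: [-0.6, 0, 0, -0.2, 0, 0, 0, -0.6, 0, 0, -0.15, 0, 0, 0, -0.6, 0, 0, 0, 0, 0, 0]

```text
t: 28.9
eef_pos: [0.5589, 0.0499, 0.0983]
tool_rot: [-0.0, 0.469, 0.883, -0.0]
contact_force: [-0.4, -0.3, -0.3]
gripper_width: 0.496
```

move_arm:
  steps: [-0.6, 0, 0, -0.15, 0, 0, 0, -0.6, 0, 0, 0, 0, 0, 0]

```text
t: 29.1
eef_pos: [0.559, 0.05, 0.0981]
tool_rot: [0.0, 0.469, 0.883, -0.0]
contact_force: [-6.2, -2.5, 13.4]
gripper_width: 0.493
```

move_arm:
  steps: [-0.6, 0, 0, 0.1, 0, 0, 0, 0.1, 0, 0, 0, 0, 0, 0, 0.2, 0, 0, 0, 0, 0, 0, 0.2, 0, 0, 0, 0, 0, 0, 0.2, 0, 0, 0, 0, 0, 0, 0.2, 0, 0, 0, 0, 0, 0]

```text
t: 29.7
eef_pos: [0.5589, 0.05, 0.0977]
tool_rot: [-0.0, 0.469, 0.883, 0.0]
contact_force: [0.2, 0.6, 0.4]
gripper_width: 0.602
```

```bash
python3 st.py; python3 - <<'E'
from h import *
snap('wrist','wrist17.png')
E
```

```text
t 29.7 q [ 0.393  0.624 -0.782  1.917  0.583  0.843 -0.104] p [0.5589 0.05   0.0977] F [0.17 0.6  0.38] w 0.602
z [-0.  0. -1.] y [ 0.828  0.56  -0.   ] tip [0.5588 0.05   0.0727]
case-frame tip rel hinge [-0.116  -0.067  -0.0378] TCP [-0.116 -0.067]
```

View pics/wrist17.png

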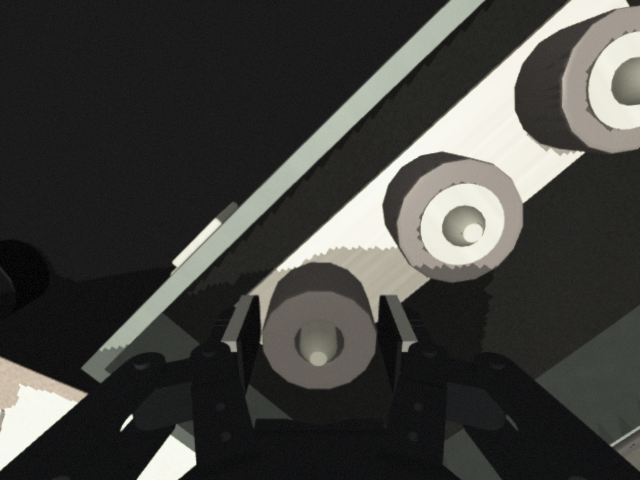

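The roller is released and sits round the peg. I'll open a little more and raise straight up.

move_arm:
  steps: [0.3, 0, 0, 0, 0, 0, 0, 0.3, 0, 0, 0, 0, 0, 0, 0.3, 0, 0, 0.5, 0, 0, 0, 0.3, 0, 0, 1, 0, 0, 0, 0.3, 0, 0, 2, 0, 0, 0, 0.3, 0, 0, 3, 0, 0, 0, 0.3, 0, 0, 4, 0, 0, 0, 0.3, 0, 0, 4, 0, 0, 0]

```text
t: 30.55
eef_pos: [0.5585, 0.0502, 0.2448]
tool_rot: [-0.0, 0.469, 0.883, 0.0]
contact_force: [1.3, -0.4, -0.1]
gripper_width: 0.65
```

move_arm:
  steps: [0.3, -1, 0, 4, 0, 0, 0, 0.3, -2, 0, 2, 0, 0, 0, 0.3, -2, 0, 0, 0, 0, 0, 0.3, -2, 0, 0, 0, 0, 0, 0.3, 0, 0, 0, 0, 0, 0, 0.3, 0, 0, 0, 0, 0, 0]

```text
t: 31.15
eef_pos: [0.4891, 0.0498, 0.3035]
tool_rot: [0.001, 0.469, 0.883, -0.0]
contact_force: [0.1, -0.6, -0.2]
gripper_width: 0.655
```

```bash
python3 st.py; python3 lidv.py side18; python3 - <<'E'
from h import *
c=snap('scene','scene18.png');snap('wrist','wrist18.png')
a=cv2.imread('pics/scene18.png')[150:420,170:510];b=cv2.imread('pics/side18.png')[130:230,250:400]
cv2.imwrite('pics/p18.png',np.hstack([cv2.resize(a,(440,350),interpolation=cv2.INTER_CUBIC),cv2.resize(b,(360,350),interpolation=cv2.INTER_CUBIC)]))
E
```

```text
t 31.15 q [ 0.636  0.255 -0.996  1.876  0.237  1.135  0.148] p [0.4891 0.0498 0.3035] F [ 0.15 -0.55 -0.22] w 0.655
z [ 0.001 -0.001 -1.   ] y [0.828 0.56  0.001] tip [0.4892 0.0498 0.2785]
case-frame tip rel hinge [-0.1841 -0.0821  0.168 ] TCP [-0.1841 -0.0821]
side [353.  91.] 0.86 theta 90.0 res 1.8
scene [372. 301.] 0.66 theta 90.0 res 0.4
```

View pics/p18.png

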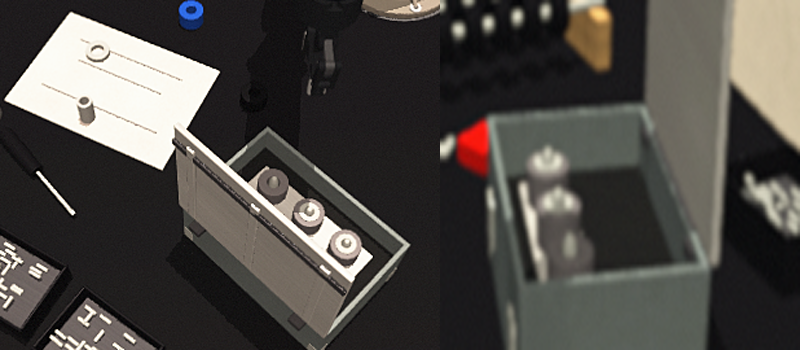

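View pics/wrist18.png

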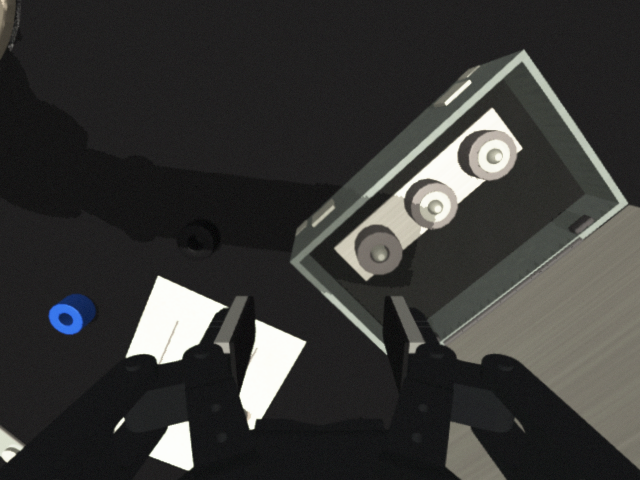

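The grey roller sits on the peg (wrist view (379,250)), level with its neighbours. The lid stands at about 90°, and the bearing and sleeve are where they were. I'm handing in.

```bash
python3 -c "
from h import *
print(order.hand_in())"
```

```text
the job is handed in; nothing more can be done
None
```

The lid is open and standing by itself, and the grey roller is on the empty peg, let go. I handed the job in at about 31 s of the 72 s allowed.

**Lid:** I raised it with the closed fingers under its front edge. The push faded to zero at about 82°, the lid went over by itself, and I backed off at once. In the last pictures both fixed cameras put it at about 90°, with nothing touching it.

**Roller:** I lowered it over the peg until it met the strip, with about 13 N upward at the expected height, then opened the fingers and raised them clear. The last pictures show it upright, around the peg and level with the two fixed rollers. I saw no sign that the case, bearing or sleeve had moved, but I did not measure them again.

**Checks that disagreed:**
- **Lid force:** one reading early in the lift showed 45 N upward on the tool, while the arm swung quickly near its joint limits. The sign is wrong for a push on the lid and it was gone in the next reading, so I took it as motion, but I can't be certain. The other readings I took during the push were about 10 N or less.
- **Peg position:** the fixed cameras and the wrist camera differed by about 3 mm. I trusted the wrist camera, and the roller went on without catching.

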